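Jack up the instrument module at its marked lift point and hold it

ROBOT

A 6-joint arm with a two-finger parallel gripper is mounted at the origin on the work surface. World frame = base frame: x ahead of the robot, y to its left, z up, the work surface at z = 0. Lengths are in m, angles in rad, forces in N, time in s.
With the tool pointing down it reaches from about 0.275 to 0.775 m from the base axis. Payload 14.6 kg.
Tool frame: the origin (TCP) lies at the very end of the fingers, on their centre line; the grasp point (between the pads) lies 19 mm behind it; z points along the fingers, y is the direction in which the jaws open and shut (so a half turn about z gives the same grasp; the last joint's range is limited). The gripper opens to 85 mm and grips with 20 to 120 N. Pads are 22 mm wide; open, the fingers measure 114 mm over their backs; the gripper's body (76 mm by 85 mm) begins 54 mm behind the grasp point. The pads swing forward as they close: fully open they stand 13 mm farther back than shut.
Start: joints at [1.109, 0.263, -0.048, 1.259, 0, 1.415], TCP at [0.159, 0.5, 0.209] pointing down, gripper open.
Joint ranges: [-2.65, 2.65], [-0.89, 1.7], [-1.18, 1.37], [-2.13, 2.11], [-1.35, 1.29], [-3.14, 3.14]. Speed limits (rad/s): [1.89, 1.89, 2.57, 2.79, 3.14, 3.14].

INTERFACE

Orientations are given as a rotation vector (axis times angle).
In Python, from cell import arm gives the robot as it stands.
- The arm moves only by the tool send_rows, never from a script. Its argument "deltas" is one flat list of numbers, 7 for each row, row after row: the shift along the tool's x, y, z in cm, then the turn, a rotation vector about the tool's x, y, z in rad, then the opening, from 0 (shut) to 1 (fully open). In form: [tx, ty, tz, ax, ay, az, jaw, tx, ty, tz, ax, ay, az, jaw, ...]. A call has 1 to 10 rows; each row shifts and turns the pose as measured when the row begins, along the tool's axes as they then stand; what a row does not reach is not made up. A row lasts 1/8 s, in which the tool goes at most 62.5 mm and 10.7 degrees, less where a joint would pass 70% of its speed; a pose out of reach is approached as far as the arm can. A call with a gripper value outside its range is refused whole. The fingers move at their own pace and stop on an object; the grip force is fixed at half the most. Time passes only in rows, so rows that do not move let the fingers close. It gives the time, the measured TCP pose, the force and the opening at its end, in the units of the state.
- arm.get_state(): the state, without advancing time (a new reading comes with each control period).
- arm.grab_frame(name): name is "side" or "top"; returns a dict with "color" (384x512x3 uint8, blue, green, red), "range_z" (384x512 float32, m along the optical axis (not along the pixel's ray), 0 where there is no reading), "K" (3x3 intrinsics, pixels), "view" (4x4, takes a point from world to camera coordinates). Camera axes: x right, y up, looking along -z (the intrinsics and any distortion apply to the point x, -y, -z); pixel columns grow to the right and rows downward; lengths in m; the calibration is good to about 2 mm. A picture is of the moment at which its call begins.
- arm.sign_off(): hands the job in, once; it reports no verdict.
Trained networks look in a picture, given as the dict that the camera call returned (one of the last four; its "shot" number tells which), for a name from the list of things; names that differ only in an ending like _2 or _b are one class to them, and where a whole thing is asked for, a point or a joint stands for the part that bears it (a point fixed in the world has none). Each returns a list of dicts, best first, with "conf" (0 to 1); they miss things now and then, are a little off and sometimes report something else, mostly with a low value. They report only what shows in the picture. A call takes as long as a camera call.
- arm.find_in(query, picture): "bbox" ([left, top, right, bottom] in pixels, round what is visible of it).
- arm.cut_out(query, picture): "pixels" (384x512 bool, what is visible of it) and "bbox" ([left, top, right, bottom] in pixels, round what is visible of it).
The state is a dict: "time": time; "qpos": joint angles; "qvel": joint speeds; "joint_torque": joint torques, N m; "tcp_pos": TCP position; "orientation": TCP orientation; "wrist_force": force on the tool from outside, world axes, zero at the start; "moment": the same for the moment, N m; "width": finger opening in m.
Only numpy, scipy, OpenCV 4.12 (cv2) and the standard library are available. Lean on these libraries where they do the work, as an engineer would, in place of code of your own. Each camera call takes 0.05 s, during which the arm holds its last target.

TASK

Set the small lever jack on the table with its saddle centred under the yellow-marked lift lug of the grey instrument module and let go of it. Then pump the handle: press the orange paddle all the way down once to bed the jack in, let it come right back up so that the module stands on its feet again, then press it all the way down a second time and finish while still holding it down, so that the jack alone keeps the module raised. Do not disturb the other things on the bench.

Things in the scene. Friction and masses are not known exactly. Their poses are not given: they have to be found in the camera images.
- jack: small lever jack, loose, about 0.65 kg. Origin: centre line of the jack on its underside, under the handle's pivot; x points along the jack to the saddle end, z up. Dark blue base plate 175 x 130 x 10 mm (x from -120 to +55, y from -65 to +65). A round saddle column stands at (35, 0), a white grip post at (-45, +30), and the handle runs along y = -45 from its pivot at (0, -45, 50) back to an orange paddle near x = -110
- jack_post (a point): point on the axis of the jack's white square grip post, 24 x 24 mm, top 87 mm over the table, clear all round for fingers; this point is 62 mm above the jack's underside. Take it from above with the fingers on its two sides across the jack (closing along the jack's y; 57 mm of free width from post to handle bar on the -y side). The jack may be lifted or slid by it
- saddle_top (a point): centre of the top of the jack's black round saddle, 40 mm across; 35 mm ahead of the jack's origin, 80 mm ahead (jack x) and 30 mm to the -y side of the grip post. 65 mm above the table with the handle up; it rises 44 mm per radian of handle, 22 mm in all
- paddle (a point): centre of the top face of the orange paddle (36 x 30 x 12 mm) at the end of the pump handle, where to push down. About 100 mm above the table with the handle up, 42 mm with the handle fully down (moving 11 mm away from the saddle, at jack x = -107 up and -118 down; jack y = -45)
- jack_handle (a joint): angle of the pump handle: 0 = up (sprung back by itself when let go), 0.5 rad = fully down at its stop. Without load it takes 1 to 3 N at the paddle, with the module on the saddle about 7 to 12 N
- lift_pad (a point): centre of the marked lift point: on the underside of the lug whose top carries a yellow disc and whose tip has a yellow edge. The lug is 48 mm wide, 12 mm thick and stands out 70 mm from the module's front; its underside is 73 mm above the table (8 mm over the saddle), its tip 30 mm in front of this point and the module's front face 40 mm behind it. An unmarked lug of the same shape stands 160 mm along the same front (station -y): do not use that one
- station: mat that carries the grey instrument module with orange sides (260 deep x 300 wide x 146 mm high). Fixed. Origin: on the table straight below the lift pad; x points from the lug into the module, so the jack goes in along +x with its own x the same way; y along the front
- module (a joint): tilt of the module about its rear feet: 0 = standing on its feet, about 0.047 rad when the jack is fully up under the lift point (front raised 14 mm)
- bottle0: blue-capped solvent bottle, 70 mm across, 150 mm tall, in a clear tray; bystander (origin under its centre)
- bottle1: red-capped solvent bottle, same size; bystander
- waste_bin: yellow waste bin 100 x 110 x 130 mm; bystander (origin under its centre)
- vial_rack: blue vial rack 80 x 140 mm, 45 mm tall with vials; bystander (origin under its centre)
- wrench: wrench, 160 mm, lying on the table ahead and to the right of the robot; bystander
- parts_cup: white cup 70 mm across, 50 mm tall; bystander (origin under its centre)

How it is judged:
By the outcome, as a careful person would: the job done as asked, in the order asked, and still so for the second after the job is handed in, while the arm keeps its last pose, push and grip.
It also fails if it takes over 64 s, if anything falls off the work surface, if the arm or the gripper's body presses on something with over 40 N, if the wrist force passes 120 N, or if a joint passes its speed limit or range.

## Working session

There is one attempt and no reset: what is moved stays moved. The work goes in short steps, Python scripts to look and compute and a tool call to move; the robot and the scene stay as the last step left them, time stands still between calls to the robot, and variables do not carry over. Pictures are saved under pics/ and viewed, and the job is handed in when it is done.

Besides the shell and the picture viewer there is one more tool, called after "Request:" in YAML: its name, and indented under it one key for each argument. send_rows: Moves the arm, as the interface text tells. Its arguments: {"type":"object","properties":{"deltas":{"type":"array"}},"required":["deltas"]}

```bash
ls; mkdir -p pics; cat > h.py <<'E'
import numpy as np, cv2
from cell import arm
def pts(f):
    z=f['range_z']; K=np.array(f['K']); V=np.array(f['view'])
    v,u=np.mgrid[:z.shape[0],:z.shape[1]]
    x=(u-K[0,2])/K[0,0]*z; y=(v-K[1,2])/K[1,1]*z
    P=np.stack([x,-y,-z,np.ones_like(z)],-1)
    W=P@np.linalg.inv(V).T
    W=W[...,:3].copy(); W[z<=0]=np.nan
    return W
def proj(f,p):
    K=np.array(f['K']); V=np.array(f['view'])
    c=V@np.append(p,1); return (K@np.array([c[0],-c[1],-c[2]])/-c[2])[:2]
E
python3 - <<'E'
from h import *
s=arm.get_state(); print(s)
for n in("top","side"):
    f=arm.grab_frame(n); cv2.imwrite(f"pics/{n}0.png",f['color']); np.savez(f"{n}0.npz",**{k:f[k] for k in('color','range_z','K','view')})
    print(n,f.keys(),f['K'],f['view'])
    for q in("jack","jack_post","saddle_top","paddle","lift_pad","module","station","bottle0","bottle1","waste_bin","vial_rack","wrench","parts_cup"):
        try:
            r=arm.find_in(q,f); print(q,[(np.round(d['bbox']).tolist(),round(d['conf'],2)) for d in r[:3]])
        except Exception as e: print(q,e)
E
```

```text
pics
{'time': 0.0, 'qpos': array([ 1.10867572e+00,  2.63511407e-01, -4.89245213e-02,  1.25940725e+00,
       -4.09826226e-05,  1.41551730e+00]), 'qvel': array([ 3.91705738e-04,  1.27081537e-03, -1.04771101e-03, -1.31069937e-03,
        9.00855351e-06, -9.41806064e-04]), 'joint_torque': array([ 1.42396049e-03, -6.37620020e+01,  3.84562969e+01,  1.39528260e-02,
       -1.10845438e-04,  4.18797958e-05]), 'tcp_pos': array([0.15844801, 0.50020633, 0.20843564]), 'orientation': array([-4.80054293e-01, -3.10441569e+00,  1.58608071e-03]), 'wrist_force': array([ 0.16603044, -0.0285367 ,  0.2215917 ]), 'moment': array([ 0.02986765, -0.04028626,  0.06871457]), 'width': 0.08493972675620239}
top dict_keys(['color', 'range_z', 'K', 'view', 'shot']) [[495.97372658   0.         252.49113352]
 [  0.         495.97372658 188.98032222]
 [  0.           0.           1.        ]] [[ 0.08834407 -0.99608476  0.0032372  -0.02867507]
 [ 0.97326927  0.08701129  0.21254639 -0.57436169]
 [-0.21199589 -0.01562655  0.97714562 -1.4779829 ]
 [ 0.          0.          0.          1.        ]]
jack [([283.0, 178.0, 34
[... 1353 characters left out ...]
      ]]
jack [([304.0, 237.0, 364.0, 310.0], 0.66), ([252.0, 203.0, 313.0, 253.0], 0.61)]
jack_post [([252.0, 206.0, 313.0, 251.0], 0.8)]
saddle_top []
paddle [([278.0, 209.0, 311.0, 224.0], 0.51)]
lift_pad [([175.0, 126.0, 266.0, 198.0], 0.58)]
module [([172.0, 127.0, 268.0, 200.0], 0.89)]
station [([312.0, 176.0, 331.0, 222.0], 0.49)]
bottle0 [([310.0, 177.0, 332.0, 222.0], 0.9), ([327.0, 192.0, 350.0, 232.0], 0.64)]
bottle1 [([310.0, 177.0, 332.0, 222.0], 0.9), ([327.0, 192.0, 350.0, 232.0], 0.64)]
waste_bin [([303.0, 238.0, 364.0, 309.0], 0.87)]
vial_rack [([343.0, 240.0, 378.0, 280.0], 0.95)]
wrench [([241.0, 265.0, 278.0, 299.0], 0.73)]
parts_cup [([289.0, 180.0, 305.0, 197.0], 0.52)]
```

```bash
python3 - <<'E'
import cv2,numpy as np
t=cv2.imread('pics/top0.png'); c=t[100:290,90:450]; cv2.imwrite('pics/top0c.png',cv2.resize(c,None,fx=2.2,fy=2.2,interpolation=cv2.INTER_CUBIC))
t=cv2.imread('pics/side0.png'); c=t[110:320,150:400]; cv2.imwrite('pics/side0c.png',cv2.resize(c,None,fx=2.8,fy=2.8,interpolation=cv2.INTER_CUBIC))
E
```

```text
(no output)
```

View pics/top0c.png

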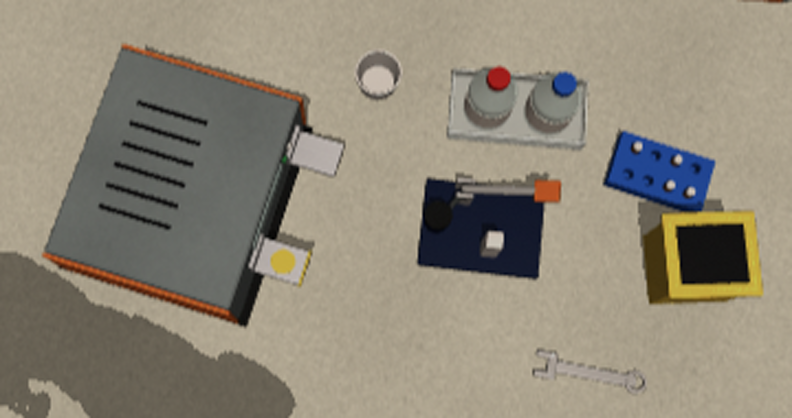

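View pics/side0c.png

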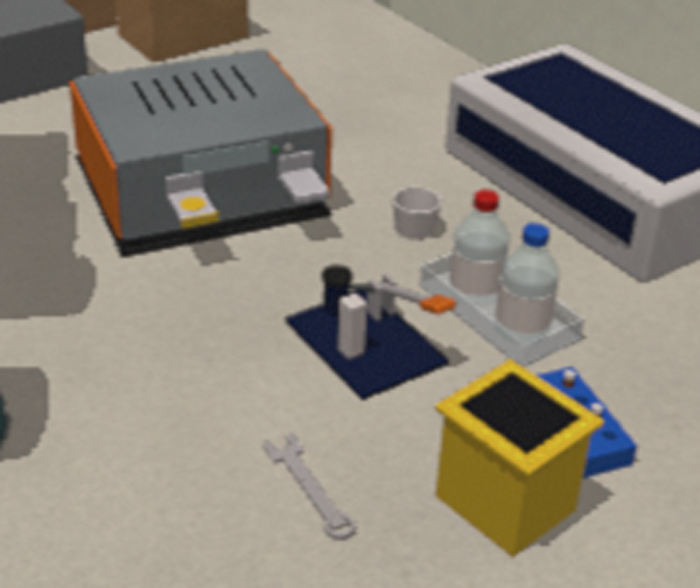

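The top view (crop) shows the jack at centre with its saddle to the left, post below and handle above. The yellow-marked lug is the lower one on the module's right face. Next I'll measure these in 3D.

```bash
python3 - <<'E'
from h import *
T={n:dict(np.load(n+'0.npz')) for n in('top','side')}
def comp(n,m,lab):
    m=m.astype(np.uint8); k,L,S,C=cv2.connectedComponentsWithStats(m)
    W=pts(T[n])
    for i in range(1,k):
        if S[i,4]>=12:
            P=W[L==i]; P=P[~np.isnan(P).any(1)]
            if len(P): print(n,lab,S[i].tolist(),'med',np.round(np.median(P,0),4),'min',np.round(P.min(0),3),'max',np.round(P.max(0),3))
for n in T:
    hsv=cv2.cvtColor(T[n]['color'],cv2.COLOR_BGR2HSV); H,S,V=cv2.split(hsv)
    W=pts(T[n]); z=W[...,2]
    print(n,'table z', np.nanmedian(z))
    comp(n,(H>22)&(H<33)&(S>120)&(V>120),'yellow')
    comp(n,(H<16)&(S>150)&(V>120),'orange')
    comp(n,(H>108)&(H<130)&(S>100)&(V<110)&(z<0.03),'darkblue')
# region of jack: points by height
W=pts(T['top']); z=W[...,2]
ii=np.zeros(z.shape,bool); ii[175:235,275:355]=1
for lo,hi in((.055,.08),(.08,.1)):
    comp('top',ii&(z>lo)&(z<hi),f'z{lo}-{hi}')
W=pts(T['side']); z=W[...,2]
ii=np.zeros(z.shape,bool); ii[200:255,250:320]=1
for lo,hi in((.055,.08),(.08,.1)):
    comp('side',ii&(z>lo)&(z<hi),f'z{lo}-{hi}')
E
```

```text
top table z 0.001777904338736147
top yellow [391, 196, 46, 40, 791] med [ 0.5193 -0.4565  0.1299] min [ 0.463 -0.567 -0.007] max [ 0.586 -0.389  0.142]
top yellow [213, 214, 11, 10, 90] med [0.469  0.1173 0.0862] min [0.455 0.102 0.08 ] max [0.484 0.133 0.093]
top yellow [226, 214, 5, 16, 16] med [0.4628 0.0864 0.0848] min [0.441 0.082 0.075] max [0.486 0.091 0.089]
top orange [387, 82, 53, 6, 90] med [ 0.9458 -0.4529  0.1071] min [ 0.941 -0.535  0.098] max [ 0.95  -0.372  0.117]
top orange [443, 87, 9, 2, 18] med [ 0.9464 -0.5602  0.1079] min [ 0.943 -0.573  0.096] max [ 0.95  -0.547  0.111]
top orange [480, 112, 2, 81, 84] med [ 0.7402 -0.6667  0.0995] min [ 0.619 -0.671  0.091] max [ 0.875 -0.662  0.108]
top orange [146, 121, 81, 26, 131] med [0.7132 0.2331 0.1399] min [0.684 0.112 0.13 ] max [0.741 0.361 0.152]
top orange [312, 131, 10, 9, 77] med [ 0.7367 -0.1557  0.1535] min [ 0.722 -0.171  0.137] max [ 0.75  -0.141  0.161]
top orange [333, 182, 12, 10, 114] med [ 0.5986 -0.2381  0.0989] min [ 0.584 -0.254 -0.005] max [ 0.613 -0.221  0.11 ]
top orange [110, 215, 84, 29, 212] me
[... 2633 characters left out ...]
9, 56] med [ 0.7059 -0.165   0.0672] min [ 0.7   -0.182  0.055] max [ 0.715 -0.136  0.08 ]
side z0.055-0.08 [264, 204, 12, 8, 73] med [ 0.5577 -0.094   0.0652] min [ 0.538 -0.113  0.055] max [ 0.578 -0.069  0.071]
side z0.055-0.08 [281, 207, 17, 11, 66] med [ 0.5976 -0.1407  0.0623] min [ 0.588 -0.201  0.056] max [ 0.617 -0.113  0.079]
side z0.055-0.08 [271, 219, 9, 9, 50] med [ 0.5183 -0.18    0.0674] min [ 0.513 -0.185  0.055] max [ 0.535 -0.162  0.08 ]
side z0.08-0.1 [271, 215, 9, 7, 47] med [ 0.5231 -0.1744  0.0863] min [ 0.511 -0.184  0.08 ] max [ 0.538 -0.158  0.09 ]
side z0.08-0.1 [295, 214, 13, 8, 48] med [ 0.5949 -0.2253  0.094 ] min [ 0.583 -0.253  0.081] max [ 0.61  -0.188  0.1  ]
```

```bash
python3 - <<'E'
from h import *
T={n:dict(np.load(n+'0.npz')) for n in('top','side')}
def fit(A,B):
    ca,cb=A.mean(0),B.mean(0); a=A-ca;b=B-cb
    th=np.arctan2((a[:,0]*b[:,1]-a[:,1]*b[:,0]).sum(),(a*b).sum())
    R=np.array([[np.cos(th),-np.sin(th)],[np.sin(th),np.cos(th)]]); t=cb-R@ca
    return th,R,t,(b-a@R.T)
J=np.array([[.035,0],[-.045,.03],[-.107,-.045]])
for n,B in(('top',[[.5588,-.0915],[.5265,-.171],[.5986,-.238]]),('side',[[.5577,-.0935],[.523,-.1744],[.594,-.2405]])):
    th,R,t,r=fit(J,np.array(B)); print(n,'jack yaw deg',np.degrees(th),'origin',t.round(4),'res mm',(r*1e3).round(1).tolist())
# baseplate
for n in T:
    W=pts(T[n]); f=T[n]; H,S,V=cv2.split(cv2.cvtColor(f['color'],cv2.COLOR_BGR2HSV))
    m=(H>105)&(H<130)&(S>90)&(V<120)&(W[...,2]<.03)&(W[...,0]>.47)&(W[...,0]<.64)&(W[...,1]>-.28)&(W[...,1]<-.04)
    P=W[m][:,:2].astype(np.float32); r=cv2.minAreaRect(P*1000); print(n,'plate',r)
    z=W[...,2]; m=(z>.138)&(z<.154)&(W[...,1]>.05)&(W[...,1]<.5)&(W[...,0]>.3)&(W[...,0]<.85)
    P=W[m][:,:2].astype(np.float32); r=cv2.minAreaRect(P*1000); print(n,'module top',r, np.round(cv2.boxPoints(r)),np.median(z[m]))
    # lugs
    m=(z>.078)&(z<.092)&(W[...,1]>.06)&(W[...,1]<.2)&(W[...,0]>.38)&(W[...,0]<.72)
    k,L,St,C=cv2.connectedComponentsWithStats(m.astype(np.uint8))
    for i in range(1,k):
        if St[i,4]>25:
            P=W[L==i]; r=cv2.minAreaRect((P[:,:2]*1000).astype(np.float32)); print(n,'lug',r,np.median(P[:,2]),np.round(cv2.boxPoints(r)).tolist())
E
```

```text
top jack yaw deg 87.5423369016523 origin [ 0.558  -0.1277] res mm [[-0.7, 1.2], [0.4, 0.3], [0.3, -1.5]]
side jack yaw deg 86.56886204254558 origin [ 0.5556 -0.1302] res mm [[0.0, 1.8], [0.1, -1.0], [-0.1, -0.8]]
top plate ((554.683349609375, -159.02523803710938), (173.23135375976562, 124.76822662353516), 87.81816864013672)
top module top ((565.4467163085938, 268.5035095214844), (263.674560546875, 312.2329406738281), 77.46424102783203) [[384. 174.]
 [689. 106.]
 [746. 363.]
 [442. 431.]] 0.1456814237025299
top lug ((628.4073486328125, 88.65670776367188), (67.22476196289062, 48.9156379699707), 77.8078842163086) 0.08504852657785156 [[597.0, 61.0], [645.0, 51.0], [659.0, 116.0], [612.0, 127.0]]
top lug ((470.4215087890625, 121.42710876464844), (73.82548522949219, 51.40920639038086), 78.43553924560547) 0.08509746615715486 [[438.0, 90.0], [488.0, 80.0], [503.0, 152.0], [453.0, 163.0]]
side plate ((555.0507202148438, -164.290771484375), (170.5061492919922, 125.38249206542969), 88.65625762939453)
side module top ((564.5255126953125, 271.6603698730469), (276.5969543457031, 312.69757080078125), 77.62667846679688) [[382. 170.]
 [688. 103.]
 [747. 373.]
 [441. 440.]] 0.14682035087058387
side lug ((527.2113037109375, 111.25296020507812), (95.4970703125, 310.8750915527344), 75.63965606689453) 0.0857073369821133 [[365.0, 104.0], [666.0, 26.0], [690.0, 119.0], [388.0, 196.0]]
```

```bash
cat > plan.py <<'E'
from h import *
from scipy.spatial.transform import Rotation as Ro
def tgt(yaw_y):  # tool pointing down, tool y at world angle yaw_y (deg)
    a=np.radians(yaw_y); y=np.array([np.cos(a),np.sin(a),0]); z=np.array([0,0,-1.]); x=np.cross(y,z)
    return Ro.from_matrix(np.stack([x,y,z],1))
def plan(p1,yaw,n,jaw,p0=None,R0=None):
    s=arm.get_state(); p0=s['tcp_pos'] if p0 is None else p0; R0=Ro.from_rotvec(s['orientation']) if R0 is None else R0
    R1=tgt(yaw); p=np.array(p0,float); R=R0; out=[]
    for k in range(n):
        d=(np.array(p1)-p)/(n-k); w=(R.inv()*R1).as_rotvec()/(n-k)
        t=np.round(R.inv().apply(d)*100,2); w=np.round(w,3)
        out+=[*t.tolist(),*w.tolist(),jaw]; p=p+R.apply(t/100); R=R*Ro.from_rotvec(w)
    for k in range(0,n,10): print(str([float(v) for v in out[7*k:7*k+70]]).replace('-0.0,','0,').replace(' 0.0,',' 0,'))
    print('end',p.round(4)); return p,R
def st():
    s=arm.get_state(); R=Ro.from_rotvec(s['orientation']).as_matrix()
    print('t',round(s['time'],2),'tcp',s['tcp_pos'].round(4),'yaw_y',round(np.degrees(np.arctan2(R[1,1],R[0,1])),2),'tilt',round(np.degrees(np.arccos(-R[2,2])),2),'F',s['wrist_force'].round(1),'M',s['moment'].round(2),'w',round(s['width'],4),'q',s['qpos'].round(2))
E
python3 -c "
from plan import *
st(); plan([.525,-.1725,.17],-2.7,20,1)"
```

```text
t 1.4 tcp [0.1586 0.5005 0.2089] yaw_y 72.42 tilt 0.0 F [ 0.5  0.5 -0. ] M [-0.02  0.07 -0.04] w 0.0855 q [ 1.11  0.26 -0.05  1.26 -0.    1.42]
[-2.76, -2.65, 0.19, 0, 0, 0.066, 1.0, -2.93, -2.47, 0.19, 0, 0, 0.066, 1.0, -3.09, -2.27, 0.2, 0, 0, 0.066, 1.0, -3.23, -2.06, 0.19, 0, 0, 0.065, 1.0, -3.36, -1.84, 0.2, 0, 0, 0.066, 1.0, -3.47, -1.62, 0.19, 0, 0, 0.065, 1.0, -3.57, -1.39, 0.2, 0, 0, 0.066, 1.0, -3.65, -1.15, 0.19, 0, 0, 0.065, 1.0, -3.72, -0.91, 0.2, 0, 0, 0.066, 1.0, -3.77, -0.67, 0.19, 0, 0, 0.065, 1.0]
[-3.81, -0.42, 0.2, 0, 0, 0.066, 1.0, -3.83, -0.17, 0.19, 0, 0, 0.065, 1.0, -3.83, 0.08, 0.2, 0, 0, 0.066, 1.0, -3.82, 0.34, 0.19, 0, 0, 0.065, 1.0, -3.79, 0.58, 0.2, 0, 0, 0.066, 1.0, -3.74, 0.83, 0.19, 0, 0, 0.065, 1.0, -3.68, 1.08, 0.2, 0, 0, 0.066, 1.0, -3.6, 1.31, 0.19, 0, 0, 0.065, 1.0, -3.51, 1.55, 0.2, 0, 0, 0.066, 1.0, -3.39, 1.77, 0.19, 0, 0, 0.065, 1.0]
end [ 0.525  -0.1725  0.17  ]
```

Request:
send_rows:
  deltas: [-2.76, -2.65, 0, 0, 0, 0.066, 1, -2.93, -2.47, 0, 0, 0, 0.066, 1, -3.09, -2.27, 0, 0, 0, 0.066, 1, -3.23, -2.06, 0, 0, 0, 0.065, 1, -3.36, -1.84, 0, 0, 0, 0.066, 1, -3.47, -1.62, 0, 0, 0, 0.065, 1, -3.57, -1.39, 0, 0, 0, 0.066, 1, -3.65, -1.15, 0, 0, 0, 0.065, 1, -3.72, -0.91, 0, 0, 0, 0.066, 1, -3.77, -0.67, 0, 0, 0, 0.065, 1]

```text
time: 2.65
tcp_pos: [0.3433, 0.1543, 0.2091]
orientation: [1.476, 2.771, 0.004]
wrist_force: [0.5, 0.5, -0.4]
width: 0.0853
```

```bash
python3 -c "
from plan import *
st(); plan([.525,-.1725,.15],-2.7,10,1)"
```

```text
t 2.65 tcp [0.3433 0.1543 0.2091] yaw_y 33.91 tilt 0.18 F [ 0.5  0.5 -0.4] M [ 0.07  0.01 -0.01] w 0.0853 q [ 0.2   0.   -0.36  1.2   0.    1.18]
[-3.73, -0.32, 0.59, 0, 0, 0.064, 1.0, -3.74, -0.08, 0.59, 0, 0, 0.064, 1.0, -3.73, 0.16, 0.59, 0, 0, 0.064, 1.0, -3.72, 0.4, 0.59, 0, 0, 0.064, 1.0, -3.68, 0.64, 0.59, 0, 0, 0.064, 1.0, -3.64, 0.87, 0.59, 0.001, 0, 0.064, 1.0, -3.57, 1.1, 0.59, 0, 0, 0.064, 1.0, -3.49, 1.33, 0.59, 0.001, 0, 0.064, 1.0, -3.4, 1.55, 0.6, 0, 0, 0.063, 1.0, -3.3, 1.77, 0.59, 0.001, -0.001, 0.064, 1.0]
end [ 0.525  -0.1725  0.15  ]
```

Request:
send_rows:
  deltas: [-3.73, -0.32, 0.59, 0, 0, 0.064, 1, -3.74, -0.08, 0.59, 0, 0, 0.064, 1, -3.73, 0.16, 0.59, 0, 0, 0.064, 1, -3.72, 0.4, 0.59, 0, 0, 0.064, 1, -3.68, 0.64, 0.59, 0, 0, 0.064, 1, -3.64, 0.87, 0.59, 0.001, 0, 0.064, 1, -3.57, 1.1, 0.59, 0, 0, 0.064, 1, -3.49, 1.33, 0.59, 0.001, 0, 0.064, 1, -3.4, 1.55, 0.6, 0, 0, 0.063, 1, -3.3, 1.77, 0.59, 0.001, -0.001, 0.064, 1]

```text
time: 3.9
tcp_pos: [0.527, -0.1871, 0.1498]
orientation: [2.297, 2.139, 0.005]
wrist_force: [-0.2, -0.2, 0.3]
width: 0.0853
```

```bash
python3 -c "
from plan import *
st(); f=arm.grab_frame('side'); cv2.imwrite('pics/s1.png',cv2.resize(f['color'][110:320,150:400],None,fx=2.8,fy=2.8,interpolation=cv2.INTER_CUBIC))
plan([.525,-.1725,.043],-2.7,8,1)"
```

```text
t 3.9 tcp [ 0.527  -0.1871  0.1498] yaw_y -4.07 tilt 0.23 F [-0.2 -0.2  0.3] M [ 0.04 -0.03 -0.05] w 0.0853 q [-0.49  0.34 -0.09  1.13  0.    1.15]
[0.22, -0.07, 1.32, 0.001, 0, -0.004, 1.0, 0.22, -0.07, 1.32, 0, 0, -0.004, 1.0, 0.22, -0.07, 1.32, 0.001, 0, -0.003, 1.0, 0.23, -0.06, 1.32, 0, 0, -0.004, 1.0, 0.23, -0.06, 1.32, 0.001, 0, -0.003, 1.0, 0.22, -0.06, 1.32, 0, 0, -0.004, 1.0, 0.23, -0.06, 1.32, 0.001, 0, -0.003, 1.0, 0.22, -0.06, 1.32, 0, 0.001, -0.004, 1.0]
end [ 0.525  -0.1725  0.043 ]
```

View pics/s1.png

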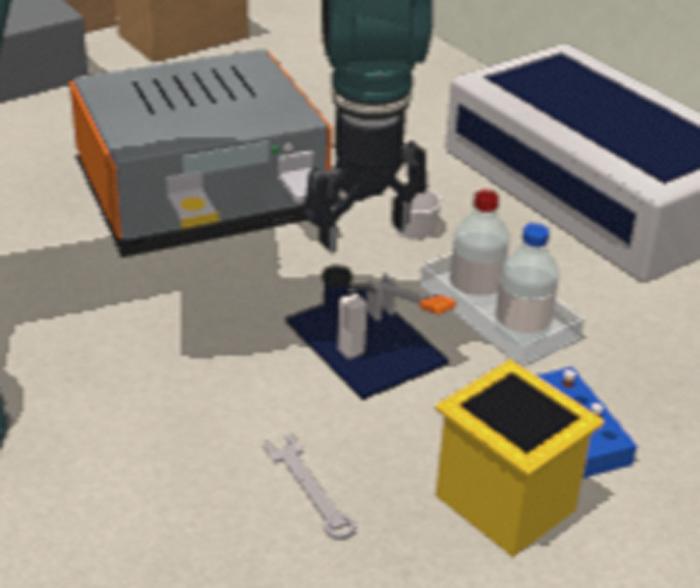

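The open gripper hangs above the post at about (350,325) in the crop and its path down is clear. It overshot slightly, so I'll correct sideways first and then descend partway.

Request:
send_rows:
  deltas: [1.45, -0.3, 0, 0.003, 0, -0.024, 1, 0, 0, 0, 0, 0, 0, 1, 0, 0, 1.5, 0, 0, 0, 1, 0, 0, 1.5, 0, 0, 0, 1, 0, 0, 0, 0, 0, 0, 1]

```text
time: 4.58
tcp_pos: [0.5263, -0.1735, 0.1187]
orientation: [2.273, 2.166, 0.001]
wrist_force: [-0.3, 0.3, -0.7]
width: 0.0851
```

```bash
python3 -c "
from plan import *
st(); plan([.525,-.1725,.043],-2.7,6,1)"
```

```text
t 4.58 tcp [ 0.5263 -0.1735  0.1187] yaw_y -2.76 tilt 0.1 F [-0.3  0.3 -0.7] M [-0.01  0.02 -0.03] w 0.0851 q [-0.47  0.35 -0.17  1.05 -0.    1.15]
[0.02, -0.03, 1.26, 0, 0, 0, 1.0, 0.02, -0.02, 1.26, 0, 0, 0, 1.0, 0.02, -0.03, 1.26, 0, 0, 0, 1.0, 0.01, -0.02, 1.26, 0.001, 0, 0, 1.0, 0.02, -0.02, 1.26, 0, 0, 0, 1.0, 0.01, -0.03, 1.27, 0.001, 0.001, -0.001, 1.0]
end [ 0.525  -0.1725  0.043 ]
```

Request:
send_rows:
  deltas: [0, -0.05, 1.25, 0, 0, 0, 1, 0.1, 0, 1.25, 0, 0, 0, 1, 0, 0, 1.25, 0, 0, 0, 1, 0, 0, 1.25, 0, 0, 0, 1, 0, 0, 1.25, 0, 0, 0, 1, 0, 0, 1.0, 0, 0, 0, 1, 0, 0, 0, 0, 0, 0, 1]

```text
time: 5.45
tcp_pos: [0.526, -0.172, 0.0419]
orientation: [2.272, 2.167, 0.001]
wrist_force: [0.6, 0.2, -0.5]
width: 0.0855
```

```bash
python3 -c "
from plan import *
st(); f=arm.grab_frame('side'); cv2.imwrite('pics/s2.png',cv2.resize(f['color'][160:270,220:340],None,fx=6,fy=5.4,interpolation=cv2.INTER_CUBIC))
"
```

```text
t 5.45 tcp [ 0.526  -0.172   0.0419] yaw_y -2.7 tilt 0.13 F [ 0.6  0.2 -0.5] M [ 0.04 -0.01 -0.03] w 0.0855 q [-0.46  0.41 -0.3   0.86 -0.    1.15]
```

View pics/s2.png

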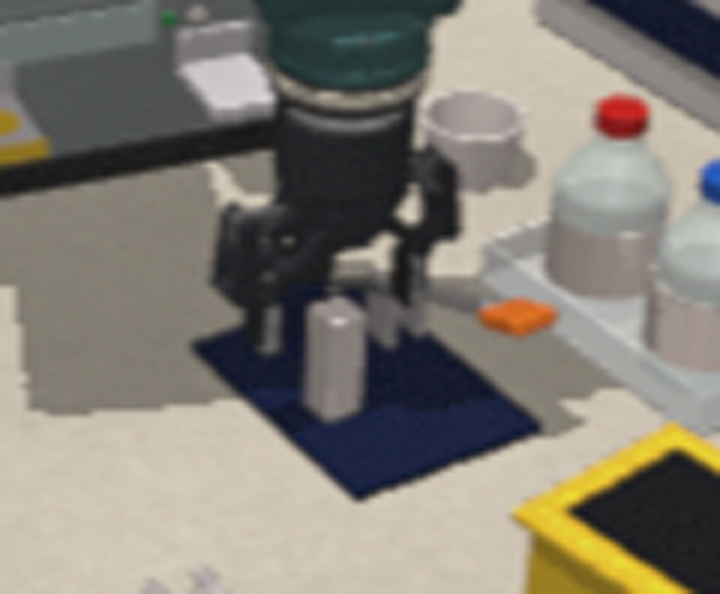

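The fingers sit either side of the post (post at about (335,350), fingertips at (268,345) and (415,330)). Closing.

Request:
send_rows:
  deltas: [0, 0, 0, 0, 0, 0, 0.1, 0, 0, 0, 0, 0, 0, 0.1, 0, 0, 0, 0, 0, 0, 0.1, 0, 0, 0, 0, 0, 0, 0.1, 0, 0, 0, 0, 0, 0, 0.1, 0, 0, 0, 0, 0, 0, 0.1]

```text
time: 6.25
tcp_pos: [0.5274, -0.1727, 0.0437]
orientation: [2.269, 2.165, 0.003]
wrist_force: [1.7, 0.2, -0.2]
width: 0.0228
```

```bash
python3 -c "
from plan import *
st(); f=arm.grab_frame('side'); cv2.imwrite('pics/s3.png',cv2.resize(f['color'][160:270,220:340],None,fx=6,fy=5.4,interpolation=cv2.INTER_CUBIC))
"
```

```text
t 6.25 tcp [ 0.5274 -0.1727  0.0437] yaw_y -2.7 tilt 0.34 F [ 1.7  0.2 -0.2] M [-0.02 -0.02  0.01] w 0.0228 q [-0.46  0.41 -0.3   0.86 -0.    1.15]
```

View pics/s3.png

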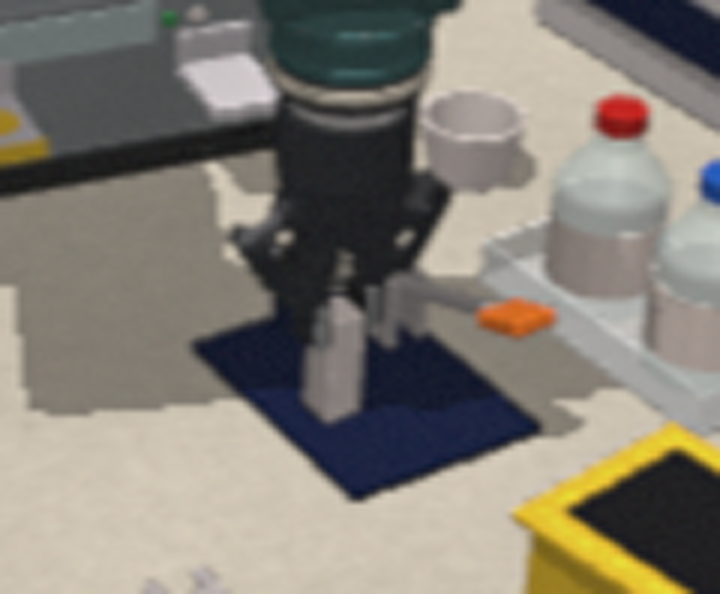

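Request:
send_rows:
  deltas: [0, 0, -0.5, 0, 0, 0, 0.1, 0, 0, -0.5, 0, 0, 0, 0.1, 0, 0, -0.3, 0, 0, 0, 0.1, 0, 0, 0, 0, 0, 0, 0.1, 0, 0, 0, 0, 0, 0, 0.1]

```text
time: 6.92
tcp_pos: [0.5258, -0.172, 0.0566]
orientation: [2.271, 2.167, 0.0]
wrist_force: [-0.0, -0.1, -5.8]
width: 0.023
```

```bash
python3 -c "
from plan import *
st(); f=arm.grab_frame('side'); cv2.imwrite('pics/s4.png',cv2.resize(f['color'][160:270,220:340],None,fx=6,fy=5.4,interpolation=cv2.INTER_CUBIC))
W=pts(f); H,S,V=cv2.split(cv2.cvtColor(f['color'],cv2.COLOR_BGR2HSV)); z=W[...,2]
m=(H>105)&(H<130)&(S>90)&(V<120)&(z<.05)&(W[...,0]>.47)&(W[...,0]<.64)&(W[...,1]>-.28)&(W[...,1]<-.04)
P=W[m]; A=np.c_[P[:,0]-.52,P[:,1]+.17,np.ones(len(P))]; c=np.linalg.lstsq(A,P[:,2],rcond=None)[0]; print('plate plane slopes',c.round(4),len(P))
plan([.407,-.035,.058],-12.4,10,.1)
"
```

```text
t 6.92 tcp [ 0.5258 -0.172   0.0566] yaw_y -2.7 tilt 0.14 F [-0.  -0.1 -5.8] M [-0.05  0.21  0.06] w 0.023 q [-0.46  0.4  -0.28  0.89 -0.    1.15]
plate plane slopes [0.0063 0.0078 0.0238] 818
[1.31, -1.25, -0.02, 0, 0, 0.017, 0.1, 1.29, -1.27, -0.02, 0, 0, 0.017, 0.1, 1.27, -1.3, -0.02, 0, 0, 0.017, 0.1, 1.25, -1.32, -0.02, 0, 0, 0.017, 0.1, 1.23, -1.34, -0.02, 0, 0, 0.017, 0.1, 1.2, -1.36, -0.02, 0, 0, 0.017, 0.1, 1.18, -1.38, -0.02, 0.001, 0, 0.017, 0.1, 1.15, -1.39, -0.01, 0, 0, 0.017, 0.1, 1.13, -1.42, -0.02, 0.001, 0.001, 0.017, 0.1, 1.11, -1.43, -0.01, 0, 0, 0.016, 0.1]
end [ 0.407 -0.035  0.058]
```

View pics/s4.png

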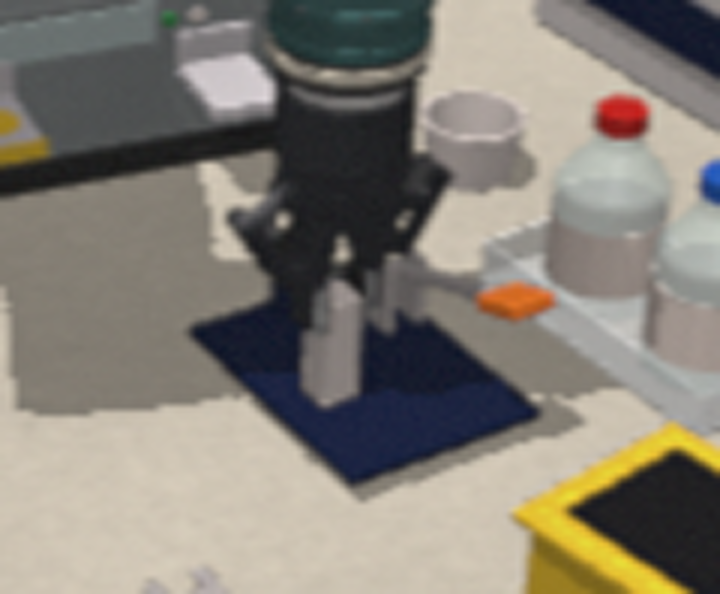

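The jack hangs level about 13 mm off the table (fitted plate slopes under 0.01). Next I'll carry it to a point in front of the lug.

Request:
send_rows:
  deltas: [1.31, -1.25, 0, 0, 0, 0.017, 0.1, 1.29, -1.27, 0, 0, 0, 0.017, 0.1, 1.27, -1.3, 0, 0, 0, 0.017, 0.1, 1.25, -1.32, 0, 0, 0, 0.017, 0.1, 1.23, -1.34, 0, 0, 0, 0.017, 0.1, 1.2, -1.36, 0, 0, 0, 0.017, 0.1, 1.18, -1.38, 0, 0, 0, 0.017, 0.1, 1.15, -1.39, 0, 0, 0, 0.017, 0.1, 0.9, -1.1, 0, 0, 0, 0.017, 0.1, 0, 0, 0, 0, 0, 0, 0.1]

```text
time: 8.22
tcp_pos: [0.4152, -0.0442, 0.0559]
orientation: [2.438, 1.977, 0.001]
wrist_force: [0.1, -0.9, -5.3]
width: 0.0226
```

```bash
python3 -c "
from plan import *
st(); plan([.407,-.035,.046],-12.4,3,.1)
"
```

```text
t 8.22 tcp [ 0.4152 -0.0442  0.0559] yaw_y -11.93 tilt 0.15 F [ 0.1 -0.9 -5.3] M [-0.17  0.25  0.02] w 0.0226 q [-0.3   0.19 -0.6   0.78 -0.    1.48]
[0.24, -0.33, 0.33, 0.001, 0, 0.003, 0.1, 0.24, -0.33, 0.33, 0.001, 0.001, 0.003, 0.1, 0.25, -0.34, 0.33, 0, 0, 0.002, 0.1]
end [ 0.407 -0.035  0.046]
```

Request:
send_rows:
  deltas: [0.24, -0.33, 0.3, 0.001, 0, 0.003, 0.1, 0.24, -0.33, 0.3, 0.001, 0, 0.003, 0.1, 0.25, -0.34, 0.3, 0, 0, 0.002, 0.1, 0, 0, 0, 0, 0, 0, 0.1]

```text
time: 8.72
tcp_pos: [0.4072, -0.035, 0.0462]
orientation: [2.448, 1.967, -0.001]
wrist_force: [-0.1, -0.3, -6.8]
width: 0.0226
```

```bash
cat > meas.py <<'E'
from plan import *
def meas(tag,box=(100,290,90,450),sbox=(110,270,160,340)):
    st(); out={}
    for n in('top','side'):
        f=arm.grab_frame(n); W=pts(f); z=W[...,2]; H,S,V=cv2.split(cv2.cvtColor(f['color'],cv2.COLOR_BGR2HSV))
        b=box if n=='top' else sbox
        c=f['color'][b[0]:b[1],b[2]:b[3]]; k=min(780/c.shape[1],590/c.shape[0]); cv2.imwrite(f'pics/{tag}_{n}.png',cv2.resize(c,None,fx=k,fy=k,interpolation=cv2.INTER_CUBIC))
        def pr(l,m):
            P=W[m]; P=P[~np.isnan(P).any(1)]
            if len(P)>5: print(n,l,len(P),'med',np.median(P,0).round(4),'mid',((np.percentile(P,3,axis=0)+np.percentile(P,97,axis=0))/2).round(4))
        reg=(W[...,0]>.35)&(W[...,0]<.6)&(W[...,1]>-.2)&(W[...,1]<.2)
        pr('disc/edge yellow',(H>22)&(H<33)&(S>120)&(V>120)&reg&(z>.06))
        pr('paddle',(H<16)&(S>150)&(V>120)&reg&(W[...,1]<.05))
        m=(H>105)&(H<130)&(S>90)&(V<120)&(z<.05)&reg
        pr('plate',m)
        if m.sum()>100:
            r=cv2.minAreaRect((W[m][:,:2]*1000).astype(np.float32)); print('   rect',np.round(r[0],1),np.round(r[1],1),round(r[2],1))
        pr('black saddle',(V<45)&reg&(z>.05)&(z<.075)&(W[...,1]<.16))
        np.savez(f'{tag}_{n}.npz',**{k:f[k] for k in('color','range_z','K','view')})
E
python3 -c "
from meas import *
meas('m1'); plan([.424,.043,.0465],-12.4,10,.1)"
```

```text
t 8.72 tcp [ 0.4072 -0.035   0.0462] yaw_y -12.43 tilt 0.09 F [-0.1 -0.3 -6.8] M [-0.09  0.2   0.  ] w 0.0226 q [-0.28  0.19 -0.63  0.75 -0.    1.5 ]
top disc/edge yellow 101 med [0.4694 0.1152 0.0859] mid [0.4696 0.1075 0.0849]
top plate 41 med [0.4888 0.0459 0.0127] mid [0.4644 0.0506 0.0123]
top black saddle 57 med [0.4683 0.056  0.0649] mid [0.5163 0.0962 0.062 ]
side paddle 50 med [ 0.4625 -0.1218  0.1049] mid [ 0.4638 -0.1163  0.1027]
side plate 749 med [ 0.4318 -0.0623  0.0136] mid [ 0.4301 -0.0368  0.0137]
   rect [437.  -32.1] [173.1 122.3] 77.6
side black saddle 37 med [0.4446 0.0336 0.0666] mid [0.4495 0.0345 0.0615]
[0.8, -0.01, 0, 0, 0, 0, 0.1, 0.8, -0.01, 0, 0, 0, 0, 0.1, 0.8, -0.01, 0, 0, 0, 0, 0.1, 0.8, -0.01, 0, 0, 0, 0, 0.1, 0.8, -0.01, 0, 0, 0, 0, 0.1, 0.8, -0.01, 0, 0, 0, 0, 0.1, 0.8, -0.01, 0, 0, 0, 0, 0.1, 0.8, -0.01, 0, 0.001, 0, 0, 0.1, 0.8, 0, -0.01, 0, 0.001, 0, 0.1, 0.79, -0.01, 0, 0.001, 0, 0, 0.1]
end [0.424  0.043  0.0465]
```

View pics/m1_top.png

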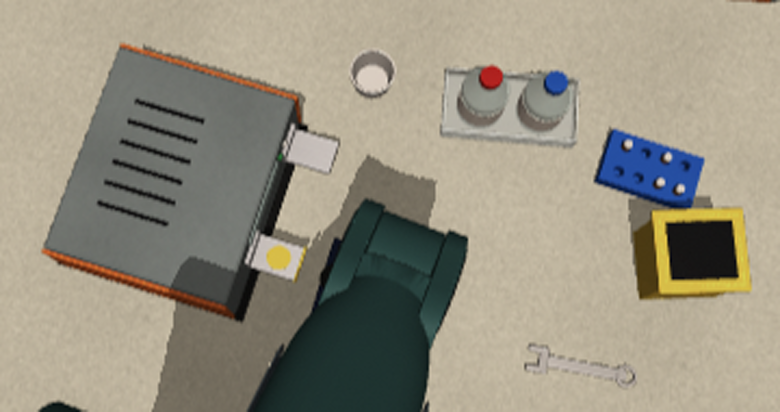

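View pics/m1_side.png

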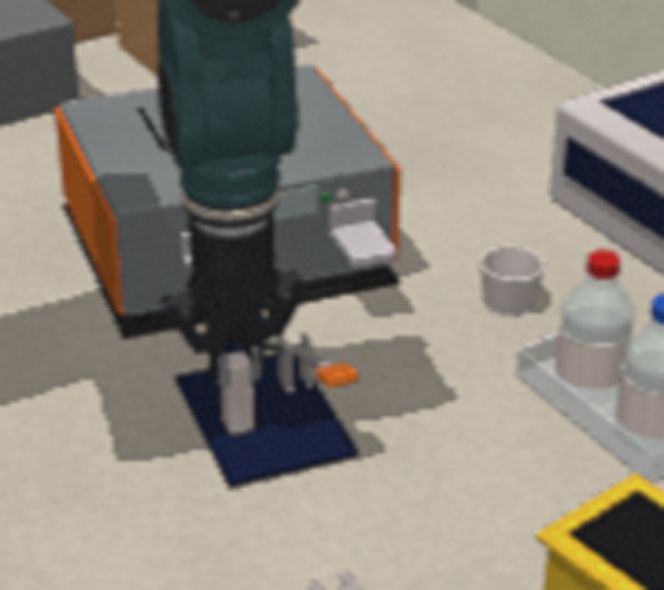

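```bash
python3 - <<'E'
from h import *
for n in('side','top'):
    f=dict(np.load(n+'0.npz')); 
    H,S,V=cv2.split(cv2.cvtColor(f['color'],cv2.COLOR_BGR2HSV))
    y0,y1,x0,x1=(178,194,208,232) if n=='side' else (210,234,205,235)
    m=np.zeros(H.shape,bool); m[y0:y1,x0:x1]=1
    m&=(H>20)&(H<35)&(S>70)
    k,L,St,C=cv2.connectedComponentsWithStats(m.astype(np.uint8))
    K=f['K'];Vw=f['view'];Iv=np.linalg.inv(Vw)
    def ray(u,v,z):
        d=Iv[:3,:3]@np.array([(u-K[0,2])/K[0,0],-(v-K[1,2])/K[1,1],-1]); o=Iv[:3,3]; return o+d*(z-o[2])/d[2]
    # saturation-weighted centroids
    for i in range(1,k):
        if St[i,4]>5:
            w=S*(L==i); vv,uu=np.nonzero(w); ww=w[vv,uu].astype(float); u=(uu*ww).sum()/ww.sum(); v=(vv*ww).sum()/ww.sum()
            print(n,St[i].tolist(),(round(u,2),round(v,2)),'z.085',ray(u,v,.085).round(4),'z.079',ray(u,v,.079).round(4))
    # base plate corners via contour in image, ray at z=.01
    W=pts(f); 
    # saddle: dark blob
    if n=='top': y0,y1,x0,x1=185,210,276,302
    else: y0,y1,x0,x1=200,225,255,282
    m=np.zeros(H.shape,bool); m[y0:y1,x0:x1]=1
    z=W[...,2]; m&=(abs(z-.065)<.006)
    k,L,St,C=cv2.connectedComponentsWithStats(m.astype(np.uint8)); i=1+St[1:,4].argmax(); u,v=C[i]; print(n,'saddle',St[i].tolist(),ray(u,v,.065).round(4))
    print(f['color'][175:196,205:235].shape)
E
```

```text
side [215, 180, 8, 5, 35] (np.float64(218.41), np.float64(182.27)) z.085 [0.4732 0.119  0.085 ] z.079 [0.4776 0.1273 0.079 ]
side [214, 185, 15, 7, 60] (np.float64(221.05), np.float64(188.57)) z.085 [0.4605 0.0768 0.085 ] z.079 [0.4648 0.0848 0.079 ]
side saddle [264, 204, 12, 8, 71] [ 0.557  -0.0926  0.065 ]
(21, 30, 3)
top [213, 213, 11, 12, 104] (np.float64(218.09), np.float64(218.42)) z.085 [0.4698 0.1174 0.085 ] z.079 [0.4707 0.1178 0.079 ]
top [225, 213, 7, 18, 32] (np.float64(228.16), np.float64(221.49)) z.085 [0.4632 0.0862 0.085 ] z.079 [0.4641 0.0865 0.079 ]
top saddle [283, 191, 13, 13, 119] [ 0.5587 -0.0916  0.065 ]
(21, 30, 3)
```

Request:
send_rows:
  deltas: [0.8, 0.02, 0, 0, 0, 0, 0.1, 0.8, 0.02, 0, 0, 0, 0, 0.1, 0.8, 0.02, 0, 0, 0, 0, 0.1, 0.8, 0.02, 0, 0, 0, 0, 0.1, 0.8, 0.02, 0, 0, 0, 0, 0.1, 0.8, 0.02, 0, 0, 0, 0, 0.1, 0.8, 0.02, 0, 0, 0, 0, 0.1, 0.8, 0.02, 0, 0, 0, 0, 0.1]

```text
time: 9.82
tcp_pos: [0.4245, 0.0312, 0.0466]
orientation: [2.447, 1.966, 0.001]
wrist_force: [0.1, 0.2, -5.9]
width: 0.0231
```

```bash
python3 -c "
from plan import *
st(); plan([.4255,.0437,.0465],-12.4,2,.1)"
```

```text
t 9.82 tcp [0.4245 0.0312 0.0466] yaw_y -12.44 tilt 0.14 F [ 0.1  0.2 -5.9] M [-0.03  0.23  0.03] w 0.0231 q [-0.12  0.22 -0.59  0.76 -0.    1.67]
[0.62, -0.09, 0, 0.001, 0.001, 0, 0.1, 0.62, -0.09, 0.01, 0.001, 0, -0.001, 0.1]
end [0.4255 0.0437 0.0465]
```

Request:
send_rows:
  deltas: [0.62, -0.09, 0, 0.001, 0, 0, 0.1, 0.62, -0.09, 0, 0.001, 0, 0, 0.1, 0, 0, 0, 0, 0, 0, 0.1, 0, 0, 0, 0, 0, 0, 0.1]

```text
time: 10.32
tcp_pos: [0.4255, 0.045, 0.0465]
orientation: [2.448, 1.968, -0.002]
wrist_force: [0.3, 0.5, -5.3]
width: 0.0227
```

```bash
python3 -c "
from meas import *
meas('m2',(170,290,190,370),(150,270,180,320))"
```

```text
t 10.32 tcp [0.4255 0.045  0.0465] yaw_y -12.4 tilt 0.07 F [ 0.3  0.5 -5.3] M [-0.06  0.28  0.05] w 0.0227 q [-0.08  0.22 -0.59  0.76 -0.    1.7 ]
top paddle 92 med [ 0.4821 -0.035   0.1039] mid [ 0.4827 -0.0353  0.0925]
top plate 174 med [ 0.4314 -0.0214  0.0125] mid [ 0.4284 -0.0226  0.0132]
   rect [428.3 -20.3] [ 19.7 102.7] 78.4
top black saddle 6 med [0.5914 0.1316 0.0645] mid [0.592  0.1318 0.0623]
side paddle 41 med [ 0.4802 -0.0422  0.1058] mid [ 0.4809 -0.0371  0.1048]
side plate 674 med [0.4498 0.0192 0.0139] mid [0.4475 0.0472 0.0138]
   rect [454.9  50.7] [179.3 122.7] 78.2
```

View pics/m2_side.png

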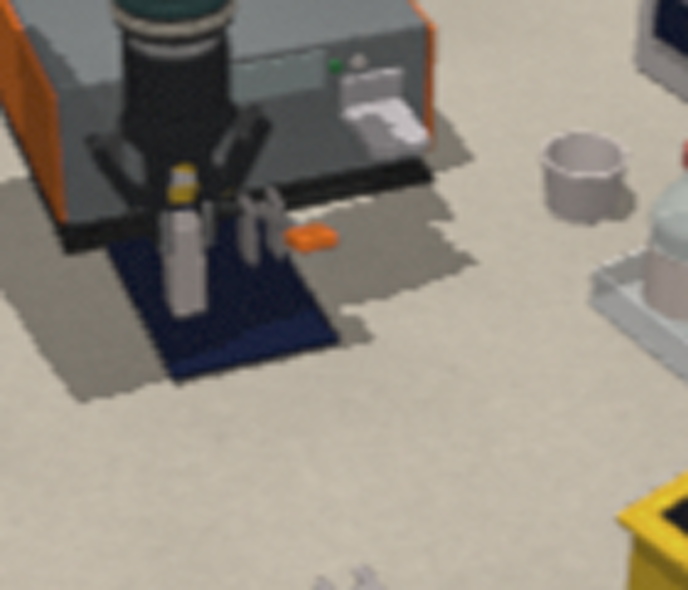

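View pics/m2_top.png

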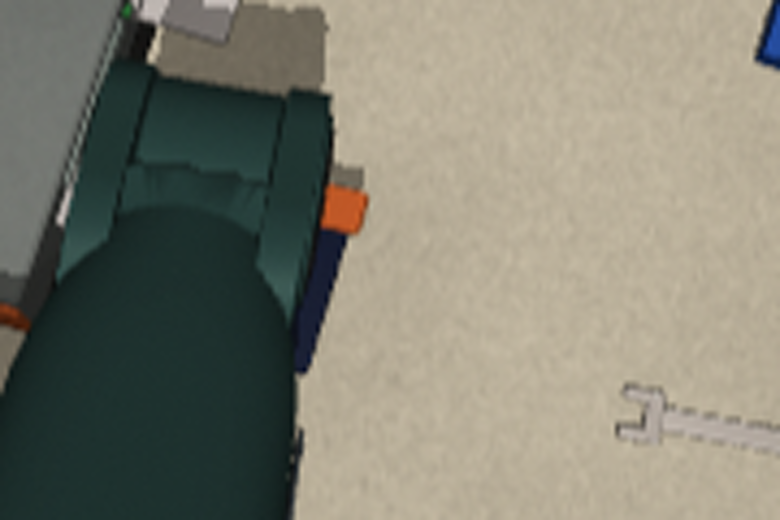

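Yellow tip edge at (182,185) in the side view sits right over where the saddle should be, and the numbers agree within about 2 mm. Setting the jack down and releasing it.

Request:
send_rows:
  deltas: [0, 0, 0.2, 0, 0, 0, 0.1, 0, 0, 0.15, 0, 0, 0, 0.1, 0, 0, 0, 0, 0, 0, 0.1]

```text
time: 10.8
tcp_pos: [0.4256, 0.0446, 0.0435]
orientation: [2.448, 1.967, -0.001]
wrist_force: [-0.5, 0.9, -6.8]
width: 0.0225
```

```bash
python3 -c "
from plan import *
st()"
```

```text
t 10.8 tcp [0.4256 0.0446 0.0435] yaw_y -12.44 tilt 0.06 F [-0.5  0.9 -6.8] M [ 0.09  0.27 -0.02] w 0.0225 q [-0.09  0.23 -0.59  0.75 -0.    1.7 ]
```

Still hanging (6.8 N), so I'll lower it further.

Request:
send_rows:
  deltas: [0, 0, 0.1, 0, 0, 0, 0.1, 0, 0, 0.1, 0, 0, 0, 0.1, 0, 0, 0, 0, 0, 0, 0.1]

```text
time: 11.18
tcp_pos: [0.4256, 0.0446, 0.0437]
orientation: [2.448, 1.966, 0.002]
wrist_force: [0.4, -0.7, -5.9]
width: 0.0226
```

```bash
python3 -c "
from plan import *
st()"
```

```text
t 11.18 tcp [0.4256 0.0446 0.0437] yaw_y -12.45 tilt 0.14 F [ 0.4 -0.7 -5.9] M [-0.02  0.18  0.01] w 0.0226 q [-0.09  0.23 -0.59  0.75 -0.    1.7 ]
```

Request:
send_rows:
  deltas: [0, 0, 0.3, 0, 0, 0, 0.1, 0, 0, 0, 0, 0, 0, 0.1]

```text
time: 11.42
tcp_pos: [0.4264, 0.0444, 0.0435]
orientation: [2.445, 1.965, 0.005]
wrist_force: [0.7, -0.7, -6.8]
width: 0.0228
```

```bash
python3 -c "
from plan import *
st()"
```

```text
t 11.43 tcp [0.4264 0.0444 0.0435] yaw_y -12.42 tilt 0.33 F [ 0.7 -0.7 -6.8] M [-0.07  0.26 -0.01] w 0.0228 q [-0.09  0.22 -0.6   0.74 -0.    1.7 ]
```

```bash
python3 -c "
from meas import *
meas('m3',(170,290,190,370),(170,240,190,280))"
```

```text
t 11.43 tcp [0.4264 0.0444 0.0435] yaw_y -12.42 tilt 0.33 F [ 0.7 -0.7 -6.8] M [-0.07  0.26 -0.01] w 0.0228 q [-0.09  0.22 -0.6   0.74 -0.    1.7 ]
top paddle 89 med [ 0.4827 -0.0355  0.1005] mid [ 0.4833 -0.0363  0.0854]
top plate 164 med [ 0.4315 -0.0222  0.0103] mid [ 0.4294 -0.0233  0.0106]
   rect [427.7 -20.6] [ 18.4 101.5] 77.5
top black saddle 6 med [0.5902 0.132  0.0595] mid [0.5908 0.132  0.0614]
side disc/edge yellow 6 med [0.4515 0.0917 0.0786] mid [0.4516 0.0912 0.0769]
side paddle 44 med [ 0.4802 -0.0422  0.1015] mid [ 0.4827 -0.0358  0.1005]
side plate 675 med [0.4504 0.0194 0.011 ] mid [0.449  0.0463 0.0107]
   rect [454.8  50. ] [179.2 123.8] 77.4
side black saddle 10 med [0.4836 0.0972 0.0525] mid [0.4547 0.0853 0.0592]
```

View pics/m3_side.png

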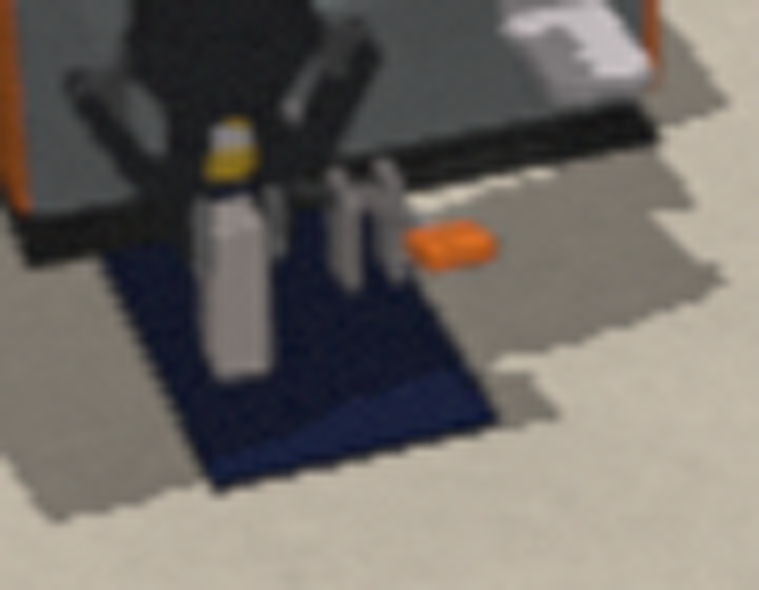

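The plate top is at z≈0.0105, so the jack is down on the table. Release.

Request:
send_rows:
  deltas: [0, 0, 0, 0, 0, 0, 1, 0, 0, 0, 0, 0, 0, 1, 0, 0, 0, 0, 0, 0, 1, 0, 0, 0, 0, 0, 0, 1, 0, 0, 0, 0, 0, 0, 1]

```text
time: 12.15
tcp_pos: [0.4274, 0.0442, 0.0428]
orientation: [2.445, 1.964, 0.006]
wrist_force: [-1.1, -0.0, -0.3]
width: 0.0854
```

```bash
python3 -c "
from plan import *
st()"
```

```text
t 12.15 tcp [0.4274 0.0442 0.0428] yaw_y -12.44 tilt 0.36 F [-1.1 -0.  -0.3] M [0.04 0.02 0.  ] w 0.0854 q [-0.09  0.23 -0.6   0.74 -0.    1.7 ]
```

Request:
send_rows:
  deltas: [0, 0, -1.5, 0, 0, 0, 1, 0, 0, -2.5, 0, 0, 0, 1, 0, 0, -2.5, 0, 0, 0, 1, 0, 0, -2.5, 0, 0, 0, 1, 0, 0, -2.5, 0, 0, 0, 1, -3, 0, 0, 0, 0, 0, 0, -5, 1, 0, 0, 0, 0, 0, -5, 1, 0, 0, 0, 0, 0, -4, 1, 0, 0, 0, 0, 0, 0, 0, 0, 0, 0, 0, 0]

```text
time: 13.4
tcp_pos: [0.4192, -0.133, 0.1622]
orientation: [2.442, 1.966, 0.006]
wrist_force: [-0.3, 1.1, -0.4]
width: 0.0002
```

```bash
python3 -c "
from meas import *
meas('m4',(170,290,190,370),(170,240,190,280))"
```

```text
t 13.4 tcp [ 0.4192 -0.133   0.1622] yaw_y -12.32 tilt 0.43 F [-0.3  1.1 -0.4] M [ 0.05 -0.    0.05] w 0.0002 q [-0.49  0.13 -0.35  1.08  0.    1.29]
top disc/edge yellow 106 med [0.4687 0.1146 0.0856] mid [0.4669 0.1074 0.0843]
top paddle 91 med [ 0.4835 -0.0324  0.1   ] mid [ 0.4838 -0.0323  0.1009]
top plate 1498 med [0.4423 0.0411 0.01  ] mid [0.4545 0.0534 0.0098]
   rect [456.1  51.7] [171.3 126.3] 78.0
top black saddle 15 med [0.5642 0.1366 0.0544] mid [0.5524 0.1123 0.0612]
side disc/edge yellow 44 med [0.4684 0.0941 0.0835] mid [0.4653 0.1032 0.0816]
side paddle 21 med [ 0.4822 -0.0484  0.1026] mid [ 0.4801 -0.0456  0.1036]
side plate 697 med [0.452  0.022  0.0108] mid [0.4492 0.0476 0.0109]
   rect [457.3  54.3] [186.4 123.5] 77.5
side black saddle 7 med [0.4809 0.1    0.0533] mid [0.4767 0.0971 0.053 ]
```

View pics/m4_side.png

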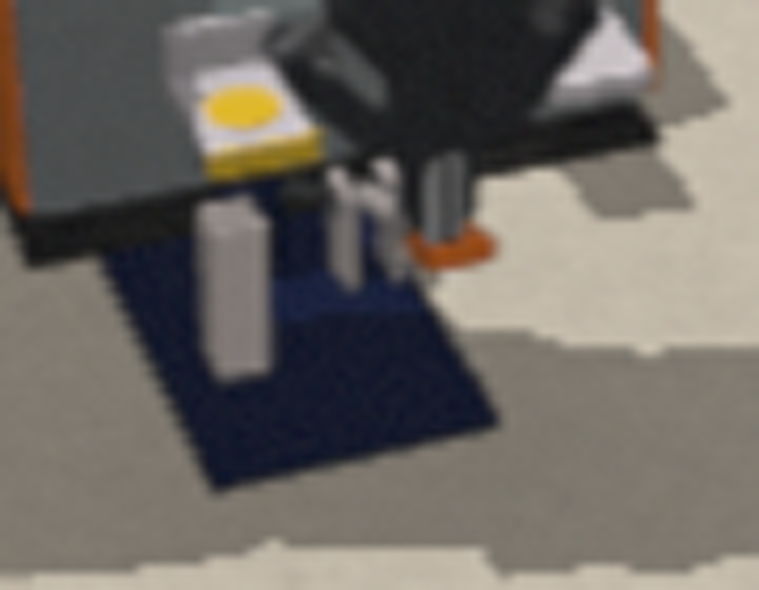

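View pics/m4_top.png

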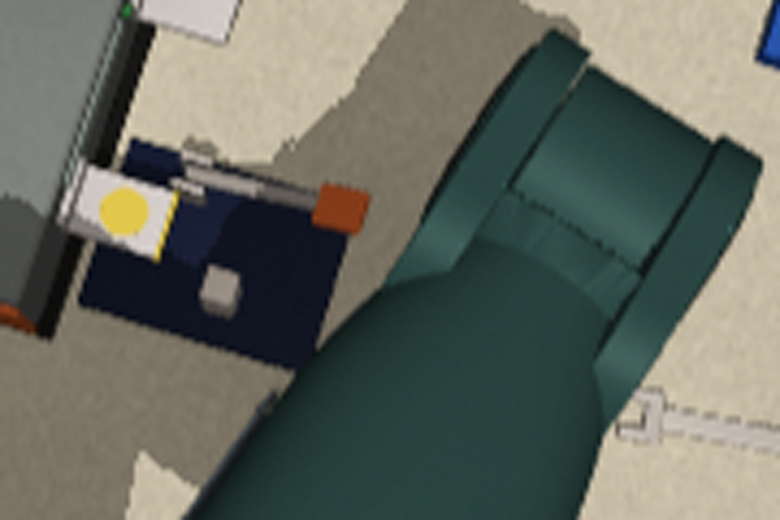

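```bash
python3 - <<'E'
from h import *
f=dict(np.load('m4_top.npz')); W=pts(f); z=W[...,2]
m=(z>.08)&(z<.094)&(W[...,0]>.39)&(W[...,0]<.45)&(W[...,1]>0)&(W[...,1]<.08)
P=W[m]; print(len(P),np.median(P,0).round(4),P.min(0).round(3),P.max(0).round(3))
post=np.median(P,0)[:2]; pad=np.array([.4835,-.0309])
d=pad-post; th=np.arctan2(d[1],d[0])-np.arctan2(-.075,-.062); th=(th+np.pi)%(2*np.pi)-np.pi
print('yaw',np.degrees(th),np.linalg.norm(d),np.hypot(.075,.062))
for t in(th,np.radians(77.7)):
    R=np.array([[np.cos(t),-np.sin(t)],[np.sin(t),np.cos(t)]]); print('saddle from post',post+R@[.08,-.03],'from paddle',pad+R@[.142,.045])
E
python3 -c "
from plan import *
plan([.4835,-.033,.13],-12.4,5,0)"
```

```text
59 [0.4248 0.0465 0.087 ] [0.414 0.035 0.08 ] [0.438 0.058 0.094]
yaw 76.72889161500699 0.09716239485322624 0.09730878685915265
saddle from post [0.47238752 0.11752133] from paddle [0.47229911 0.11763801]
saddle from post [0.47117775 0.11831725] from paddle [0.46978326 0.11742684]
[2.18, 0.84, 0.65, 0.001, 0, 0.001, 0, 2.19, 0.84, 0.65, 0.001, 0, 0.001, 0, 2.19, 0.84, 0.65, 0.002, 0, 0.001, 0, 2.19, 0.85, 0.64, 0.001, 0, 0, 0, 2.18, 0.84, 0.64, 0.002, 0, 0.001, 0.0]
end [ 0.4835 -0.033   0.13  ]
```

The jack sits correctly: the saddle works out to (0.471, 0.118), with the lift pad at (0.470, 0.1165). Next, closed fingers over the paddle.

Request:
send_rows:
  deltas: [2.18, 0.84, 0.65, 0.001, 0, 0.001, 0, 2.19, 0.84, 0.65, 0.001, 0, 0.001, 0, 2.19, 0.84, 0.65, 0.002, 0, 0.001, 0, 2.19, 0.85, 0.64, 0.001, 0, 0, 0, 1, 0.5, 0.4, 0, 0, 0, 0, 0, 0, 0, 0, 0, 0, 0]

```text
time: 14.25
tcp_pos: [0.4779, -0.0349, 0.1319]
orientation: [2.44, 1.978, 0.002]
wrist_force: [-0.9, -0.3, -0.5]
width: -0.0001
```

```bash
python3 -c "
from plan import *
st();plan([.482,-.035,.108],-12.4,2,0)"
```

```text
t 14.25 tcp [ 0.4779 -0.0349  0.1319] yaw_y -11.95 tilt 0.08 F [-0.9 -0.3 -0.5] M [-0.    0.01  0.04] w -0.0001 q [-0.24  0.22 -0.32  1.03  0.    1.54]
[0.04, 0.2, 1.19, 0.001, 0, 0.004, 0, 0.03, 0.2, 1.2, 0, 0, 0.004, 0.0]
end [ 0.482 -0.035  0.108]
```

Request:
send_rows:
  deltas: [0.05, 0.4, 0, 0, 0, 0.008, 0, 0, 0.1, 1.2, 0, 0, 0, 0, 0, 0, 1.2, 0, 0, 0, 0, 0, 0, 0, 0, 0, 0, 0]

```text
time: 14.75
tcp_pos: [0.4823, -0.0367, 0.1063]
orientation: [2.45, 1.965, 0.001]
wrist_force: [-0.1, -0.4, 0.3]
width: -0.0001
```

```bash
python3 -c "
from meas import *
meas('m5',(170,290,190,370),(170,240,190,280))"
```

```text
t 14.75 tcp [ 0.4823 -0.0367  0.1063] yaw_y -12.54 tilt 0.07 F [-0.1 -0.4  0.3] M [0.01 0.01 0.01] w -0.0001 q [-0.24  0.25 -0.36  0.96 -0.    1.55]
top disc/edge yellow 68 med [0.4723 0.1151 0.0862] mid [0.4725 0.1163 0.0866]
top plate 240 med [0.4462 0.1201 0.0097] mid [0.4706 0.1158 0.0099]
   rect [468.6 110.6] [ 50.8 125. ] 77.2
top black saddle 18 med [0.5583 0.1372 0.0599] mid [0.5528 0.1271 0.0624]
side disc/edge yellow 39 med [0.4699 0.0926 0.0823] mid [0.4643 0.1019 0.0811]
side paddle 33 med [ 0.4822 -0.0455  0.1026] mid [ 0.4805 -0.0412  0.1023]
side plate 699 med [0.4516 0.0216 0.0109] mid [0.4489 0.0491 0.011 ]
   rect [456.8  55.9] [190.3 124.6] 78.5
side black saddle 13 med [0.4798 0.1023 0.0522] mid [0.472  0.0957 0.0522]
```

View pics/m5_side.png

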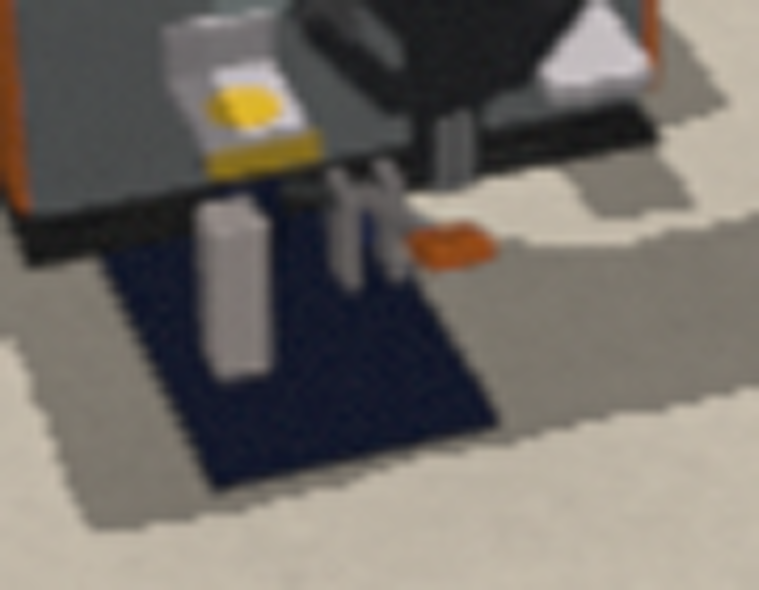

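```bash
python3 - <<'E'
from h import *
f=dict(np.load('m5_side.npz')); k=min(780/90,590/70)
for p in([.4823,-.0367,.1063],[.4835,-.032,.100],[.4835,-.032,.094],[.4248,.0465,.087]):
    u=proj(f,p); print(p,u.round(1),((u-[190,170])*k).round(0))
W=pts(f)
print(np.round(W[184:202,240:250:2,:][...,2],3))
print(np.round(W[184:202,244,:],3))
f=dict(np.load('m4_side.npz')); W=pts(f)
E
```

```text
[0.4823, -0.0367, 0.1063] [242.7 196.9] [444. 227.]
[0.4835, -0.032, 0.1] [242.2 197.6] [440. 233.]
[0.4835, -0.032, 0.094] [242.2 199.1] [440. 245.]
[0.4248, 0.0465, 0.087] [216.5 195.1] [223. 211.]
[[ 0.166  0.168  0.168  0.164  0.023]
 [ 0.16   0.165  0.162  0.157  0.004]
 [ 0.155  0.157  0.158  0.153  0.005]
 [ 0.152  0.156  0.155  0.148  0.011]
 [ 0.148  0.15   0.15   0.142  0.008]
 [ 0.145  0.143  0.145  0.14   0.006]
 [ 0.143  0.139  0.14   0.005  0.003]
 [ 0.141  0.141  0.138 -0.004  0.001]
 [ 0.001  0.135  0.133  0.003  0.001]
 [ 0.004  0.003  0.     0.003  0.006]
 [ 0.    -0.001 -0.006 -0.001  0.   ]
 [-0.001 -0.001  0.001 -0.001  0.001]
 [ 0.096  0.094  0.096  0.    -0.002]
 [ 0.097  0.102  0.1    0.105  0.   ]
 [ 0.104  0.105  0.105  0.106  0.004]
 [ 0.104  0.107  0.1    0.102  0.098]
 [ 0.103  0.1    0.099  0.098  0.001]
 [ 0.097  0.099  0.1    0.     0.001]]
[[ 0.479 -0.051  0.168]
 [ 0.481 -0.048  0.162]
 [ 0.481 -0.048  0.158]
 [ 0.48  -0.049  0.155]
 [ 0.481 -0.048  0.15 ]
 [ 0.481 -0.047  0.145]
 [ 0.482 -0.046  0.14 ]
 [ 0.48  -0.048  0.138]
 [ 0.481 -0.047  0.133]
 [ 0.582  0.114  0.   ]
 [ 0.584  0.117 -0.006]
 [ 0.574  0.102  0.001]
 [ 0.497 -0.022  0.096]
 [ 0.491 -0.032  0.1  ]
 [ 0.484 -0.043  0.105]
 [ 0.484 -0.042  0.1  ]
 [ 0.482 -0.046  0.099]
 [ 0.478 -0.053  0.1  ]]
```

```bash
python3 - <<'E'
from plan import *
st(); f=arm.grab_frame('side'); W=pts(f)
print(f['shot'],np.round(W[186:202,244,:],3)); st()
E
```

```text
t 14.85 tcp [ 0.4829 -0.0367  0.1072] yaw_y -12.52 tilt 0.14 F [-0.4  0.1 -0.8] M [-0.01 -0.01 -0.01] w -0.0001 q [-0.24  0.25 -0.36  0.96 -0.    1.55]
17 [[ 0.482 -0.045  0.156]
 [ 0.48  -0.049  0.155]
 [ 0.483 -0.045  0.148]
 [ 0.479 -0.051  0.148]
 [ 0.479 -0.05   0.144]
 [ 0.482 -0.046  0.136]
 [ 0.586  0.12   0.   ]
 [ 0.584  0.117 -0.002]
 [ 0.574  0.102  0.005]
 [ 0.572  0.099  0.003]
 [ 0.495 -0.025  0.099]
 [ 0.488 -0.037  0.104]
 [ 0.483 -0.044  0.106]
 [ 0.482 -0.046  0.103]
 [ 0.478 -0.052  0.104]
 [ 0.482 -0.046  0.095]]
t 14.9 tcp [ 0.4831 -0.0367  0.1075] yaw_y -12.52 tilt 0.17 F [-0.5  0.2 -1. ] M [ 0.02 -0.05  0.05] w 0.0002 q [-0.24  0.25 -0.36  0.96 -0.    1.55]
```

```bash
python3 - <<'E'
from plan import *
f0=dict(np.load('m4_side.npz')); W=pts(f0); u=proj(f0,[.4192,-.133,.1622]); print('m4 tcp proj',u); c=int(u[0]); print(np.round(W[int(u[1])-10:int(u[1])+8,c],3))
for i in range(3):
    f=arm.grab_frame('side'); W=pts(f); print(np.round(W[188:198,244,2],3)); st()
E
```

```text
m4 tcp proj [241.79127093 203.01483137]
[[ 0.411 -0.143  0.209]
 [ 0.413 -0.138  0.202]
 [ 0.41  -0.143  0.202]
 [ 0.413 -0.139  0.195]
 [ 0.41  -0.144  0.195]
 [ 0.412 -0.14   0.188]
 [ 0.47  -0.046  0.108]
 [ 0.472 -0.042  0.101]
 [ 0.467 -0.051  0.103]
 [ 0.541  0.071 -0.002]
 [ 0.534  0.058  0.004]
 [ 0.532  0.055  0.002]
 [ 0.532  0.055 -0.003]
 [ 0.523  0.04   0.005]
 [ 0.514  0.027  0.012]
 [ 0.514  0.027  0.007]
 [ 0.509  0.019  0.01 ]
 [ 0.506  0.013  0.01 ]]
[ 0.151  0.145  0.142  0.136  0.     0.002 -0.001  0.004  0.099  0.103]
t 14.95 tcp [ 0.4832 -0.0366  0.1076] yaw_y -12.51 tilt 0.19 F [ 0.1 -0.4 -0.2] M [0.   0.01 0.05] w -0.0002 q [-0.24  0.25 -0.36  0.96 -0.    1.55]
[ 0.149  0.145  0.142  0.134 -0.004  0.001  0.002 -0.001  0.096  0.103]
t 15.0 tcp [ 0.4833 -0.0366  0.1077] yaw_y -12.51 tilt 0.19 F [0.3 1.  0. ] M [-0.05 -0.06  0.  ] w 0.0004 q [-0.24  0.25 -0.36  0.96 -0.    1.55]
[ 0.15   0.146  0.139  0.134 -0.002  0.005  0.003 -0.002  0.097  0.102]
t 15.05 tcp [ 0.4833 -0.0366  0.1078] yaw_y -12.5 tilt 0.21 F [0.3 0.6 0.3] M [ 0.04 -0.   -0.01] w 0.0 q [-0.24  0.25 -0.36  0.96 -0.    1.55]
```

Request:
send_rows:
  deltas: [0, 0, 1, 0, 0, 0, 0, 0, 0, 1, 0, 0, 0, 0, 0, 0, 0.8, 0, 0, 0, 0]

```text
time: 15.42
tcp_pos: [0.4838, -0.0367, 0.0784]
orientation: [2.447, 1.964, 0.004]
wrist_force: [0.3, -0.8, 1.9]
width: -0.0001
```

```bash
python3 -c "
from meas import *
meas('m6',(170,290,190,370),(170,240,190,280))"
```

```text
t 15.43 tcp [ 0.4838 -0.0367  0.0784] yaw_y -12.5 tilt 0.27 F [ 0.3 -0.8  1.9] M [-0.11  0.07  0.01] w -0.0001 q [-0.24  0.27 -0.41  0.88 -0.    1.55]
top disc/edge yellow 26 med [0.4788 0.113  0.0843] mid [0.4782 0.1146 0.0855]
top plate 239 med [0.447  0.12   0.0102] mid [0.4706 0.1142 0.0096]
   rect [468.9 111.3] [ 50.2 125.9] 77.2
top black saddle 16 med [0.5584 0.1362 0.0574] mid [0.5508 0.1141 0.0611]
side disc/edge yellow 37 med [0.4682 0.0899 0.0819] mid [0.4651 0.1021 0.0817]
side paddle 26 med [ 0.4798 -0.0478  0.0979] mid [ 0.4816 -0.0407  0.0978]
side plate 705 med [0.4523 0.0224 0.0108] mid [0.4492 0.048  0.0112]
   rect [457.7  58.4] [197.3 122.8] 78.0
side black saddle 7 med [0.4853 0.0977 0.0525] mid [0.4714 0.0978 0.053 ]
```

View pics/m6_side.png

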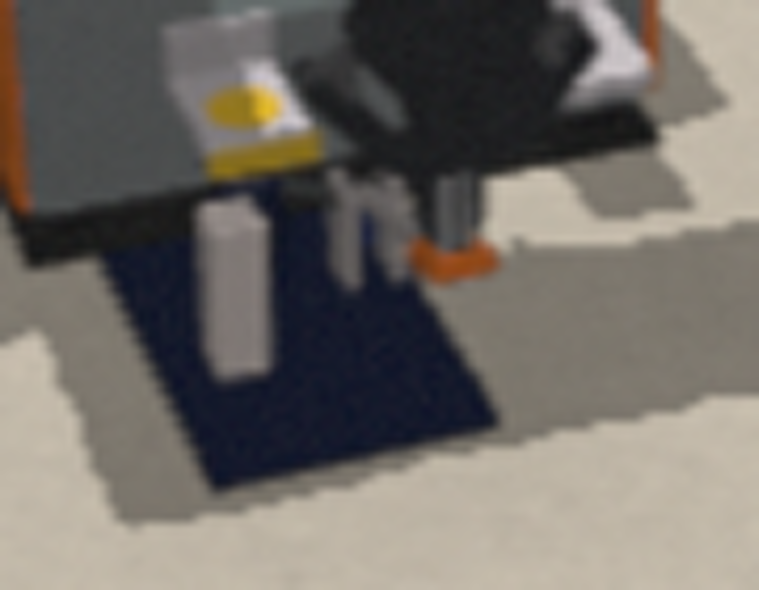

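The fingertips rest on the orange paddle at (455,250) with 1.9 N. The reported TCP lies about 20 mm below the visible fingertip, so I'm going by force and by the paddle itself. Pressing down the first time.

Request:
send_rows:
  deltas: [-0.1, 0, 0.8, 0, 0, 0, 0, -0.15, 0, 0.8, 0, 0, 0, 0, -0.15, 0, 0.8, 0, 0, 0, 0, -0.15, 0, 0.8, 0, 0, 0, 0]

```text
time: 16.02
tcp_pos: [0.4829, -0.0427, 0.0451]
orientation: [2.447, 1.964, 0.005]
wrist_force: [-3.0, 2.7, 8.3]
width: -0.0002
```

```bash
python3 -c "
from plan import *
st()"
```

```text
t 16.02 tcp [ 0.4829 -0.0427  0.0451] yaw_y -12.5 tilt 0.31 F [-3.   2.7  8.3] M [0.49 0.41 0.01] w -0.0002 q [-0.26  0.31 -0.47  0.79 -0.    1.53]
```

Request:
send_rows:
  deltas: [-0.1, -0.05, 0.7, 0, 0, 0, 0, -0.1, -0.05, 0.7, 0, 0, 0, 0]

```text
time: 16.27
tcp_pos: [0.4825, -0.0439, 0.0308]
orientation: [2.446, 1.964, 0.01]
wrist_force: [1.6, 7.2, 9.7]
width: 0.0002
```

```bash
python3 -c "
from plan import *
st()"
```

```text
t 16.27 tcp [ 0.4825 -0.0439  0.0308] yaw_y -12.48 tilt 0.44 F [1.6 7.2 9.7] M [ 1.47 -0.33  0.02] w 0.0002 q [-0.26  0.32 -0.49  0.75  0.    1.53]
```

```bash
python3 -c "
from meas import *
meas('m7',(170,290,190,370),(170,240,190,280));st()"
```

```text
t 16.27 tcp [ 0.4825 -0.0439  0.0308] yaw_y -12.48 tilt 0.44 F [1.6 7.2 9.7] M [ 1.47 -0.33  0.02] w 0.0002 q [-0.26  0.32 -0.49  0.75  0.    1.53]
top plate 338 med [0.4484 0.1139 0.0098] mid [0.4698 0.1078 0.0099]
   rect [466.4 101.9] [ 73.3 125.5] 75.4
side disc/edge yellow 41 med [0.4701 0.0939 0.0915] mid [0.466  0.1042 0.0918]
side paddle 28 med [ 0.4779 -0.0556  0.0515] mid [ 0.48   -0.0489  0.0485]
side plate 645 med [0.4463 0.0231 0.0108] mid [0.4463 0.0474 0.011 ]
   rect [450.8  53.4] [185.9 120.4] 82.0
side black saddle 10 med [0.468  0.1092 0.0537] mid [0.4695 0.0398 0.0618]
t 16.38 tcp [ 0.4825 -0.0439  0.0305] yaw_y -12.48 tilt 0.43 F [1.  5.6 8.3] M [ 1.16 -0.25 -0.02] w 0.0 q [-0.26  0.32 -0.49  0.75  0.    1.53]
```

View pics/m7_side.png

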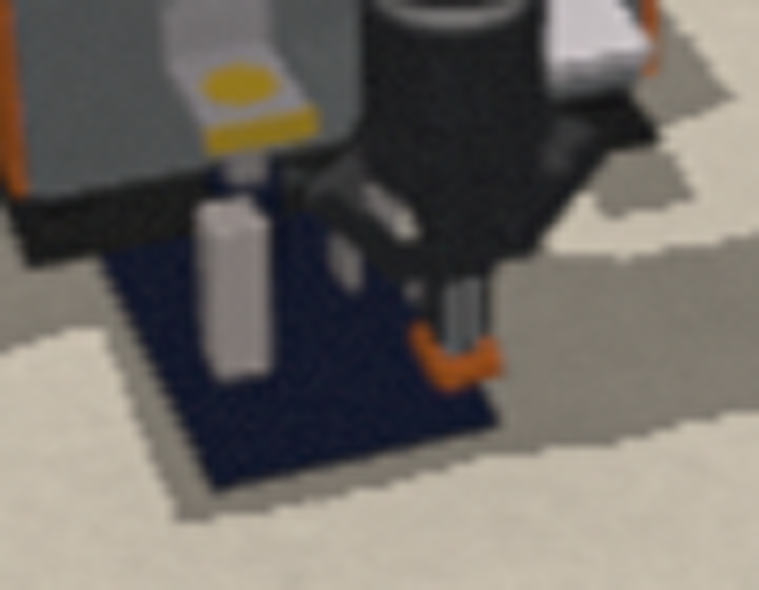

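The lug has risen about 9 mm and the jack's plate corners at (215,490) and (495,425) haven't moved. The sideways push is unneeded, so I'll drop it and continue to the stop.

Request:
send_rows:
  deltas: [0.05, 0, 0.6, 0, 0, 0, 0, 0.05, 0, 0.6, 0, 0, 0, 0]

```text
time: 16.62
tcp_pos: [0.4828, -0.0435, 0.0185]
orientation: [2.446, 1.963, 0.009]
wrist_force: [-5.7, -1.6, 21.4]
width: 0.0003
```

```bash
python3 -c "
from plan import *
st()"
```

```text
t 16.62 tcp [ 0.4828 -0.0435  0.0185] yaw_y -12.5 tilt 0.46 F [-5.7 -1.6 21.4] M [-0.1   1.    0.04] w 0.0003 q [-0.26  0.33 -0.51  0.72  0.    1.53]
```

Request:
send_rows:
  deltas: [0, -0.1, 0.3, 0, 0, 0, 0, 0, -0.1, 0.3, 0, 0, 0, 0]

```text
time: 16.88
tcp_pos: [0.4832, -0.0434, 0.0151]
orientation: [2.442, 1.96, 0.016]
wrist_force: [-11.8, 3.9, 55.3]
width: 0.0002
```

```bash
python3 -c "
from meas import *
meas('m8',(170,290,190,370),(170,240,190,280));st()"
```

```text
t 16.88 tcp [ 0.4832 -0.0434  0.0151] yaw_y -12.49 tilt 0.81 F [-11.8   3.9  55.3] M [1.11 2.18 0.06] w 0.0002 q [-0.26  0.34 -0.52  0.7   0.    1.53]
top plate 339 med [0.448  0.1137 0.0096] mid [0.4691 0.1073 0.0098]
   rect [465.1  97.8] [ 77.4 124.1] 77.6
side disc/edge yellow 40 med [0.4705 0.0946 0.0991] mid [0.4672 0.1072 0.0982]
side paddle 28 med [ 0.4783 -0.0529  0.0347] mid [ 0.4794 -0.0492  0.0344]
side plate 590 med [0.4412 0.0245 0.0108] mid [0.4416 0.0489 0.0107]
   rect [449.5  57.8] [193.6 115.5] 81.1
side black saddle 23 med [0.4703 0.0928 0.0579] mid [0.471  0.04   0.0611]
t 16.98 tcp [ 0.4832 -0.0434  0.0153] yaw_y -12.48 tilt 0.83 F [-10.8   3.5  52.5] M [0.97 2.09 0.11] w 0.0001 q [-0.26  0.34 -0.52  0.7   0.    1.53]
```

View pics/m8_side.png

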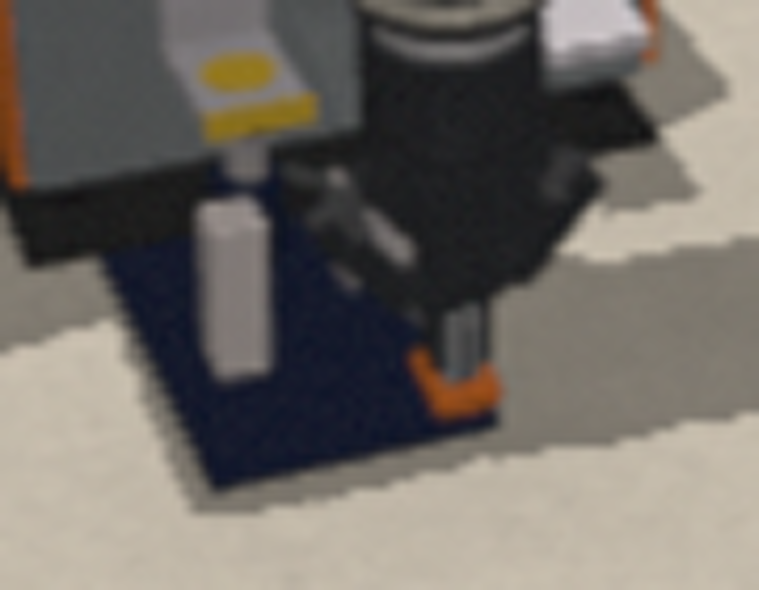

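The first press reached the stop: the lug is up about 14 mm and the force of 55 N confirms it, though that is more than needed. I'll let it back up smoothly.

Request:
send_rows:
  deltas: [0, 0, -0.7, 0, 0, 0, 0, 0.1, 0, -0.9, 0, 0, 0, 0, 0.1, 0, -0.9, 0, 0, 0, 0, 0.1, 0, -0.9, 0, 0, 0, 0, 0.1, 0, -0.9, 0, 0, 0, 0, 0.1, 0, -0.9, 0, 0, 0, 0, 0.1, 0, -0.9, 0, 0, 0, 0, 0, 0, -0.9, 0, 0, 0, 0, 0, 0, -1.2, 0, 0, 0, 0, 0, 0, -1, 0, 0, 0, 0]

```text
time: 18.23
tcp_pos: [0.4828, -0.0382, 0.1109]
orientation: [2.441, 1.958, 0.016]
wrist_force: [-0.1, 0.2, -0.0]
width: -0.0
```

```bash
python3 -c "
from meas import *
meas('m9',(170,290,190,370),(170,240,190,280));st()"
```

```text
t 18.23 tcp [ 0.4828 -0.0382  0.1109] yaw_y -12.53 tilt 0.89 F [-0.1  0.2 -0. ] M [-0.02  0.   -0.01] w -0.0 q [-0.25  0.24 -0.36  0.96  0.    1.54]
top disc/edge yellow 85 med [0.4699 0.1161 0.0859] mid [0.4695 0.1174 0.086 ]
top plate 268 med [0.4458 0.1182 0.01  ] mid [0.4707 0.113  0.0096]
   rect [468.1 108.7] [ 55.3 125.7] 77.9
top black saddle 24 med [0.5666 0.1361 0.0612] mid [0.5531 0.1314 0.0631]
side disc/edge yellow 41 med [0.4694 0.0932 0.0833] mid [0.4658 0.1026 0.0821]
side paddle 33 med [ 0.4799 -0.0437  0.1021] mid [ 0.4822 -0.0397  0.1019]
side plate 700 med [0.4522 0.0217 0.0111] mid [0.4487 0.0478 0.0109]
   rect [457.1  55.7] [190.2 122.4] 78.0
side black saddle 10 med [0.4798 0.1025 0.052 ] mid [0.4733 0.0989 0.0525]
t 18.32 tcp [ 0.4833 -0.0383  0.1112] yaw_y -12.53 tilt 0.97 F [-0.3  0.8  0.5] M [-0.    0.04  0.04] w 0.0002 q [-0.25  0.24 -0.36  0.96  0.    1.54]
```

View pics/m9_side.png

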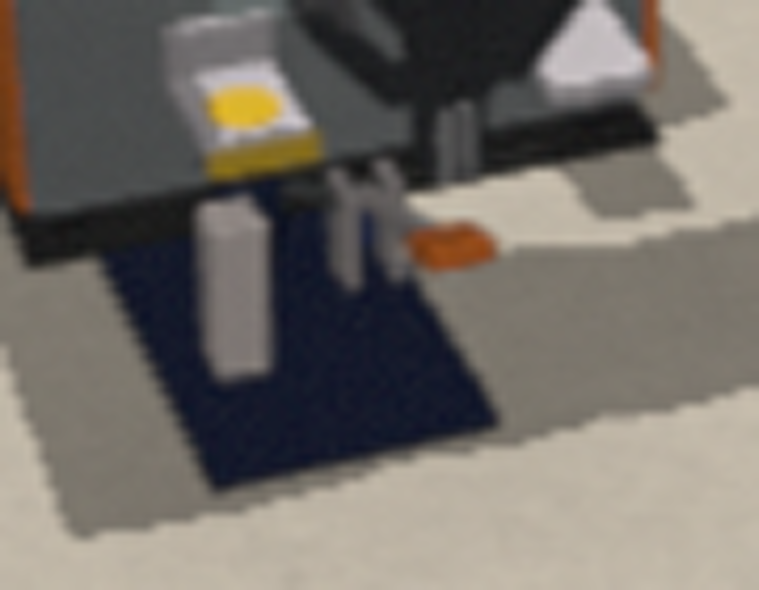

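The handle is fully up (paddle at (450,245), z≈0.102), the lug is back at z≈0.086 and the plate corners haven't moved. I'll level the tool, then make the second press.

```bash
python3 -c "
from plan import *
plan([.482,-.038,.085],-12.4,3,0)"
```

```text
[0, -0.06, 0.87, 0.006, 0, -0.001, 0, 0, -0.05, 0.88, 0.005, 0, -0.001, 0, 0, -0.05, 0.87, 0.006, -0.001, 0, 0.0]
end [ 0.482 -0.038  0.085]
```

Request:
send_rows:
  deltas: [0, -0.1, 0.4, 0.01, 0, 0, 0, 0, -0.05, 0.9, 0.006, 0, 0, 0, 0, -0.05, 0.9, 0.006, 0, 0, 0, 0, 0, 0.8, 0, 0, 0, 0, -0.1, 0, 0.8, 0, 0, 0, 0, -0.1, 0, 0.8, 0, 0, 0, 0, -0.1, 0, 0.8, 0, 0, 0, 0, -0.1, 0, 0.8, 0, 0, 0, 0]

```text
time: 19.32
tcp_pos: [0.4797, -0.0429, 0.0446]
orientation: [-2.448, -1.962, 0.009]
wrist_force: [-2.7, -1.2, 9.8]
width: 0.0001
```

```bash
python3 -c "
from plan import *
st()"
```

```text
t 19.32 tcp [ 0.4797 -0.0429  0.0446] yaw_y -12.56 tilt 0.42 F [-2.7 -1.2  9.8] M [-0.46  0.59 -0.01] w 0.0001 q [-0.26  0.31 -0.46  0.81 -0.    1.53]
```

Request:
send_rows:
  deltas: [-0.05, 0, 0.7, -0.005, 0, 0, 0, -0.05, 0, 0.7, 0, 0, 0, 0, -0.05, 0, 0.7, 0, 0, 0, 0]

```text
time: 19.7
tcp_pos: [0.4795, -0.0442, 0.0232]
orientation: [2.451, 1.965, -0.001]
wrist_force: [-1.6, 5.9, 10.7]
width: -0.0001
```

```bash
python3 -c "
from plan import *
st()"
```

```text
t 19.7 tcp [ 0.4795 -0.0442  0.0232] yaw_y -12.56 tilt 0.04 F [-1.6  5.9 10.7] M [1.39 0.22 0.03] w -0.0001 q [-0.26  0.33 -0.5   0.74 -0.    1.53]
```

Request:
send_rows:
  deltas: [0.1, 0, 0.5, 0, 0, 0, 0, 0, 0, 0.2, 0, 0, 0, 0]

```text
time: 19.95
tcp_pos: [0.48, -0.0438, 0.0168]
orientation: [2.45, 1.964, -0.001]
wrist_force: [-9.3, 2.4, 36.7]
width: 0.0001
```

```bash
python3 -c "
from plan import *
st()"
```

```text
t 19.95 tcp [ 0.48   -0.0438  0.0168] yaw_y -12.57 tilt 0.12 F [-9.3  2.4 36.7] M [0.67 1.9  0.01] w 0.0001 q [-0.26  0.34 -0.51  0.72 -0.    1.53]
```

Request:
send_rows:
  deltas: [0, -0.1, 0, 0, 0, 0, 0]

```text
time: 20.08
tcp_pos: [0.4798, -0.0438, 0.0178]
orientation: [2.448, 1.963, 0.002]
wrist_force: [-3.0, 0.9, 26.7]
width: -0.0001
```

```bash
python3 -c "
from meas import *
meas('m10',(170,290,190,370),(170,240,190,280));st()
for i in range(4): arm.grab_frame('side')
st()"
```

```text
t 20.07 tcp [ 0.4798 -0.0438  0.0178] yaw_y -12.57 tilt 0.23 F [-3.   0.9 26.7] M [ 0.29  0.7  -0.01] w -0.0001 q [-0.26  0.33 -0.51  0.72 -0.    1.53]
top plate 340 med [0.4482 0.1138 0.01  ] mid [0.469  0.1076 0.0098]
   rect [465.6 100.4] [ 74.1 123.5] 77.2
side disc/edge yellow 36 med [0.4697 0.0932 0.0984] mid [0.4668 0.1061 0.0979]
side paddle 24 med [ 0.4799 -0.0539  0.0373] mid [ 0.4799 -0.0516  0.0372]
side plate 599 med [0.4408 0.0243 0.0109] mid [0.4427 0.0489 0.0106]
   rect [445.9  53. ] [187.3 117.9] 84.0
side black saddle 24 med [ 0.4674 -0.0432  0.0608] mid [0.4709 0.0363 0.0617]
t 20.18 tcp [ 0.4798 -0.0438  0.0179] yaw_y -12.57 tilt 0.24 F [-4.   1.  25.5] M [0.23 0.86 0.06] w -0.0001 q [-0.26  0.33 -0.51  0.72 -0.    1.53]
t 20.38 tcp [ 0.4798 -0.0438  0.0179] yaw_y -12.57 tilt 0.23 F [-5.3  1.  26.7] M [0.24 0.93 0.02] w 0.0 q [-0.26  0.33 -0.51  0.72 -0.    1.53]
```

View pics/m10_side.png

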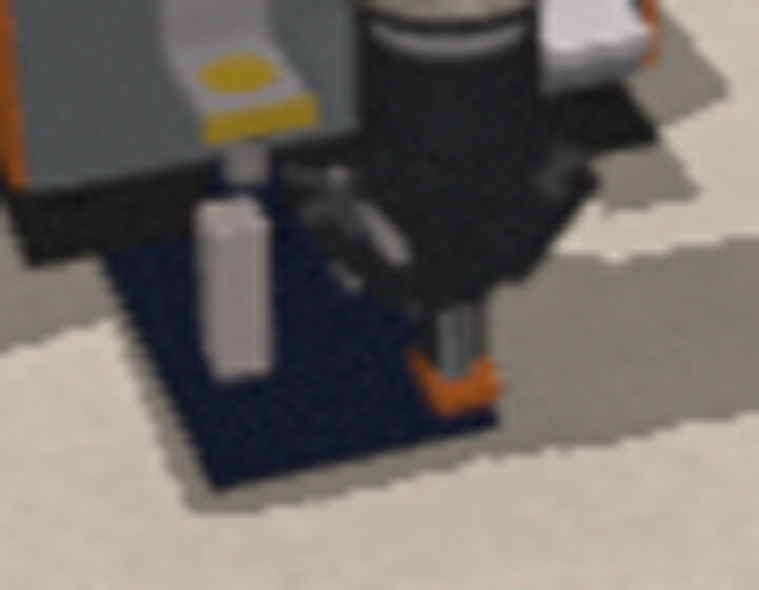

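View pics/m10_top.png

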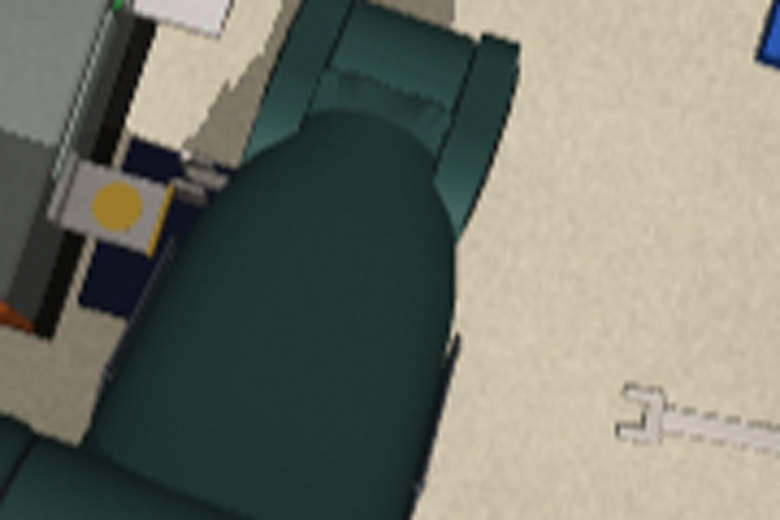

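The second press is at the stop and steady: about 26 N, with the lug edge at z≈0.098 against 0.083 when down. The plate corners and the wrench haven't moved. Handing in.

```bash
python3 -c "
from plan import *
print(arm.sign_off())"
```

```text
the job is handed in; nothing more can be done
None
```

I set the jack under the yellow-marked lug and released it. I then pumped the handle twice and handed the job in at about 20.4 s, still holding the paddle down.

- **Placement:** the saddle centre came out within about 2 mm of the lift point, and the jack's yaw matched the module's at about 77–78°.
- **First press:** it reached the stop and the lug rose about 14 mm. I then let it go: the paddle came back up to about 102 mm and the lug returned to its resting height. The jack plate had not moved.
- **Second press:** it is held at the stop with a steady 26 N or so, and the lug is up about 15 mm. The last pictures show the jack plate where it was. I saw no change in the wrench or the other bystanders where they were in view, but the last close-ups did not show all of them.

**What disagreed or went over:**
- The first press peaked at about 55 N at the fingertips against the stop, more than needed. The 40 N limit is worded for the arm or the gripper's body, so I don't know whether it counts against this.
- The closed fingertips sit about 20–25 mm above the reported tool point, so I judged the presses by force and by the images.
- With the jack already on the table, the wrist reading stayed at about -6 N until I opened the gripper.

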